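# Pack the sampling kit into its tray and leave the look-alikes

## Robot

A 6-joint arm with a two-finger parallel gripper is mounted at the origin on a cart in front of the work surface, level with it; the furniture and walls round the work are solid. World frame = base frame: x ahead of the robot, y to its left, z up, the work surface at z = 0. Lengths are in m, angles in rad, forces in N, time in s.
With the tool pointing down it reaches from about 0.325 to 0.9 m from the base axis. Payload 3.5 kg.
Tool frame: the origin (TCP) lies between the finger pads; the fingertips stand 17 mm ahead of it and the grasp point (between the pads) lies 2 mm behind it; x points along the fingers, y is the direction in which the jaws open and shut, and the axes are right-handed (so a half turn about x gives the same grasp; the last joint's range is limited). The gripper opens to 85 mm and grips with 20 to 120 N. Pads are 22 mm wide; open, the fingers measure 114 mm over their backs; the gripper's body (76 mm by 85 mm) begins 54 mm behind the grasp point. The pads swing forward as they close: fully open they stand 13 mm farther back than shut.
Start: joints at [-0.103, 0.276, -0.026, 1.268, 0, 1.467], TCP at [0.625, -0, 0.248] pointing down, gripper open.
Joint ranges: [-3.12, 3.12], [-0.85, 1.88], [-1.08, 1.24], [-1.95, 2.15], [-1.57, 1.53], [-3.14, 3.14]. Speed limits (rad/s): [2.57, 2.57, 3.14, 3.14, 3.14, 3.14].

## Interface

Orientations are given as a unit quaternion [w, x, y, z].
In Python, from cell import ctrl gives the robot as it stands.
- The arm moves only by the tool servo_tool, never from a script. Its argument "steps" is text: rows parted by semicolons, each of 7 numbers parted by spaces: the opening, from -1 (shut) to 1 (fully open), then the shift along the tool's x, y, z in units of 40 mm (1.0 is 40 mm), then the turn, a rotation vector about the tool's x, y, z in units of 5 degrees (1.0 is 5 degrees). A call has 1 to 20 rows; each row is the pose to reach, as a shift and turn from the pose measured when the call began, along the tool's axes at that moment; what a row does not reach only later rows make up. A row lasts 1/12 s, in which the tool goes at most 41.7 mm and 7.16 degrees, less where a joint would pass 70% of its speed; a pose out of reach is approached as far as the arm can. A call with a gripper value outside its range is refused whole. The fingers move at their own pace and stop on an object; "grip_force" is the grip in N (left out, the last holds). Time passes only in rows, so rows that repeat a pose let the fingers close. It gives the time, the measured TCP pose, the force and the opening at its end, in the units of the state.
- ctrl.observe(): the state, without advancing time (a new reading comes with each control period).
- ctrl.camera(name): name is "scene" or "side" or "wrist"; returns a dict with "color" (400x640x3 uint8, blue, green, red), "fx", "fy", "cx", "cy" (pixels), "R" (3x3) and "t" (3): a world point X has camera coordinates R X + t. Camera axes: x right, y down, z forward; pixel columns grow to the right and rows downward; lengths in m; the calibration is good to about 2 mm. A picture is of the moment at which its call begins. There is no depth.
- ctrl.hand_in(): hands the job in, once; it reports no verdict.
The state is a dict: "clock": time; "qpos": joint angles; "joint_velocities": joint speeds; "tau": joint torques, N m; "tcp_pos": TCP position; "tool_rot": TCP orientation; "ft_force": force on the tool from outside, world axes, zero at the start; "torque": the same for the moment, N m; "width": finger opening in m.
Only numpy, scipy, OpenCV 4.12 (cv2) and the standard library are available. Lean on these libraries where they do the work, as an engineer would, in place of code of your own. Each camera call takes 0.05 s, during which the arm holds its last target.

## Task

Pack the sampling kit: put the small screw bottle, the capped tube, the timer and the note pad into the grey tray, each right way up and fully down in the white holder shaped for it, and keep the bottle and the tube upright on the way. The large bottle and the calculator do not belong to the kit; leave them where they are.

Things in the scene. Friction and masses are not known exactly. Their poses are not given: they have to be found in the camera images.
- small_bottle_center (a point): The SMALL clear screw bottle with a blue cap: round, 48 mm in diameter, 97 mm tall (the cap, its top 19 mm, is 34 mm across), about 130 g, standing upright on the worktop. This point is at its centre, half-way up (48.5 mm above its underside); z is up its axis.
- tube_center (a point): The capped 50 ml tube with a blue screw cap, standing upright on the worktop: 116 mm tall, straight body 28 mm in diameter, cap (34 mm across) above 95 mm height, about 30 g. This point is at its centre, half-way up (58 mm above its foot); grip the body here, below the cap; z is up its axis.
- timer_center (a point): The square white bench timer with a display and three buttons, lying face up: 62 x 62 x 16 mm (buttons to 18 mm), about 70 g. This point is at its centre, 8 mm above its underside; x and y lie along its sides, z up.
- note_pad_center (a point): The block of plain violet sticky notes lying flat: 46 mm along its x, 73 mm along its y, 14 mm thick, about 50 g. This point is at its centre, 7 mm above its underside; z up.
- large_bottle_center (a point): Look-alike: the LARGE clear screw bottle with a blue cap, of the same form as the small one but 64 mm in diameter and 159 mm tall; not part of the kit. This point is at its centre, 79.5 mm above its underside. Keep clear too of the heavy bench instrument: front panel 110 mm high at x = 0.54 m, y -0.05 to 0.31 m; tower 455 mm high from x = 0.57 m, y 0.10 to 0.29 m.
- calculator_center (a point): Look-alike of the timer: a dark oblong pocket calculator with display and many keys, 128 mm along its x, 68 mm along its y, 14 mm thick, lying flat; not part of the kit. This point is at its centre, 7 mm above its underside.
- bottle_seat (a point): Holder for the small bottle, one of four white square plates (96 x 96 mm, fixed, 98 mm apart, in two rows of two) in the grey kit tray, with grey collars or posts on them; this one carries the WIDE round collar, 64 mm inside diameter, 72 mm outside, rim 18 mm above the seat. This point is the centre of the seat, the flat floor inside the collar, about 11 mm above the worktop; z up.
- tube_seat (a point): Holder for the tube, a white plate in the kit tray with the NARROW round collar, 44 mm inside diameter, 52 mm outside, rim 25 mm above the seat. This point is the centre of the seat, the flat floor inside the collar, about 11 mm above the worktop; z up.
- timer_seat (a point): Holder for the timer, a white plate in the kit tray with four low L-shaped corner posts round a SQUARE space of 78 x 78 mm; posts 7 mm high, legs 16 mm long, the sides between them open for the fingers. This point is the centre of the seat (the plate's top, about 11 mm above the worktop); x and y lie along the space's sides, z up.
- pad_seat (a point): Holder for the note pad, a white plate in the kit tray with four low L-shaped corner posts round an OBLONG space, 62 mm along its x and 88 mm along its y; posts 7 mm high, legs 16 mm long, the sides between them open for the fingers. This point is the centre of the seat (the plate's top, about 11 mm above the worktop); z up.
Mind the look-alikes: they are no part of the job. What is shaped like the part that bears timer_center but brown is not meant.

How it is judged:
By the outcome, as a careful person would: the job done as asked, in the order asked, and still so for the second after the job is handed in, with the robot touching nothing.
It also fails if it takes over 134 s, if anything falls off the work surface, if the arm or the gripper's body presses on something with over 40 N, if the wrist force passes 120 N, or if a joint passes its speed limit or range.

## Working session

There is one attempt and no reset: what is moved stays moved. The work goes in short steps, Python scripts to look and compute and a tool call to move; the robot and the scene stay as the last step left them, time stands still between calls to the robot, and variables do not carry over. Pictures are saved under pics/ and viewed, and the job is handed in when it is done.

Besides the shell and the picture viewer there is one more tool, called as a command line: name --argument value ..., lists and objects as JSON in quotes. servo_tool: Moves the arm, as the interface text tells. Its arguments: {"type":"object","properties":{"steps":{"type":"string"},"grip_force":{"type":"number"}},"required":["steps"]}

```bash
ls; mkdir -p pics; cat > h.py <<'E'
from cell import ctrl
import cv2,numpy as np,json
def shot(n,f):
    c=ctrl.camera(n); cv2.imwrite('pics/%s.png'%f,c['color'])
    np.savez('pics/%s.npz'%f,**{k:np.array(v) for k,v in c.items()}); return c
def load(f): return dict(np.load('pics/%s.npz'%f))
def ray(c,u,v):
    d=np.array([(u-c['cx'])/c['fx'],(v-c['cy'])/c['fy'],1.]); R=np.array(c['R']); o=-R.T@np.array(c['t']); d=R.T@d; return o,d/np.linalg.norm(d)
def onz(c,u,v,z):
    o,d=ray(c,u,v); return o+d*(z-o[2])/d[2]
def tri(obs):
    A=np.zeros((3,3));b=np.zeros(3);L=[]
    for c,u,v in obs:
        o,d=ray(c,u,v);P=np.eye(3)-np.outer(d,d);A+=P;b+=P@o;L.append((o,d))
    X=np.linalg.solve(A,b); return X,[np.linalg.norm((np.eye(3)-np.outer(d,d))@(X-o)) for o,d in L]
def proj(c,X):
    p=np.array(c['R'])@np.array(X)+np.array(c['t']); return c['fx']*p[0]/p[2]+c['cx'],c['fy']*p[1]/p[2]+c['cy']
E
python3 - <<'E'
from h import *
for n in ['scene','side','wrist']:
    c=shot(n,n+'0'); R=np.array(c['R']);print(n,-R.T@np.array(c['t']),c['fx'])
print(ctrl.observe())
E
```

```text
pics
scene [-0.17824144 -0.57978711  0.94791109] 406.0699319446178
side [-0.38179451 -1.27404339  0.70225702] 519.5383933837298
wrist [0.62559099 0.08104448 0.37273518] 296.1141180026067
{'clock': 0.15, 'qpos': array([-1.03378574e-01,  2.76992339e-01, -2.75608643e-02,  1.26801903e+00,
        2.91637055e-05,  1.46741226e+00]), 'joint_velocities': array([-1.39748833e-04, -2.87604321e-03,  3.34988624e-03,  2.63343463e-04,
        7.45696496e-04,  2.06005001e-05]), 'tau': array([ 1.17211301e-03, -4.46055973e+01,  2.95638728e+01,  1.04999804e-02,
       -4.45402588e-05, -1.76044369e-05]), 'tcp_pos': array([6.24414287e-01, 7.22397666e-05, 2.47397764e-01]), 'tool_rot': array([ 0.49950725,  0.49961065,  0.50049509, -0.50038622]), 'ft_force': array([ 0.40229846,  0.87425683, -0.00227509]), 'torque': array([ 0.06701026, -0.01846323,  0.00654688]), 'width': 0.08533143541445765}
```

View pics/scene0.png

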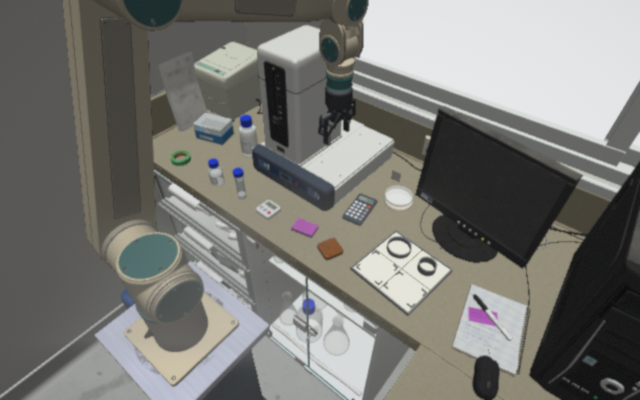

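View pics/side0.png

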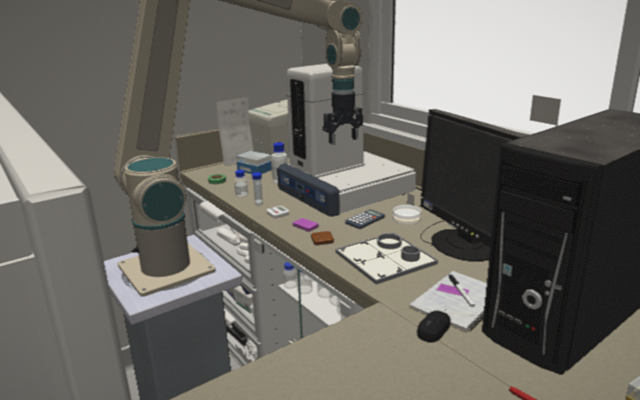

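View pics/wrist0.png

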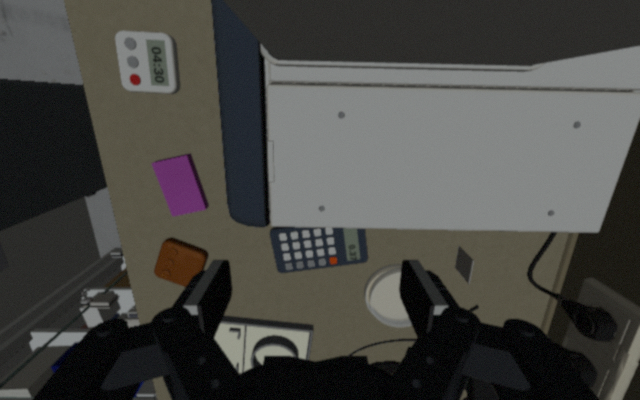

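The scene view shows both bottles at (215,170) and (247,130), the tube at (239,182), the timer at (267,208), the pad at (305,227), the brown decoy at (330,248), the calculator at (360,208) and the tray at about (402,272). I'll enlarge crops to read off the pixels.

```bash
cat >> h.py <<'E'
def crop(f,u0,v0,u1,v1,s,out):
    im=cv2.imread('pics/%s.png'%f)[v0:v1,u0:u1]; im=cv2.resize(im,None,fx=s,fy=s,interpolation=cv2.INTER_CUBIC)
    step=10 if s>=6 else 20
    for u in range((u0+step-1)//step*step,u1,step):
        x=int((u-u0)*s); cv2.line(im,(x,0),(x,6),(0,0,255),1); cv2.putText(im,str(u),(x,16),0,.35,(0,0,255),1)
    for v in range((v0+step-1)//step*step,v1,step):
        y=int((v-v0)*s); cv2.line(im,(0,y),(6,y),(0,0,255),1); cv2.putText(im,str(v),(7,y+4),0,.35,(0,0,255),1)
    cv2.imwrite('pics/%s.png'%out,im)
E
python3 - <<'E'
from h import *
crop('scene0',345,225,460,315,6.5,'s_tray'); crop('side0',330,225,445,290,6.9,'d_tray')
crop('scene0',200,145,350,265,5.3,'s_obj'); crop('side0',220,160,345,250,6.3,'d_obj')
E
```

```text
(no output)
```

View pics/s_tray.png

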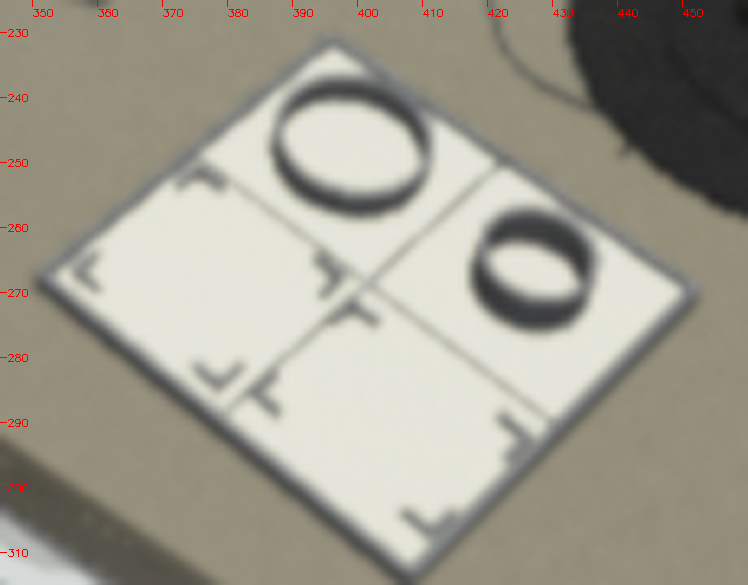

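View pics/d_tray.png

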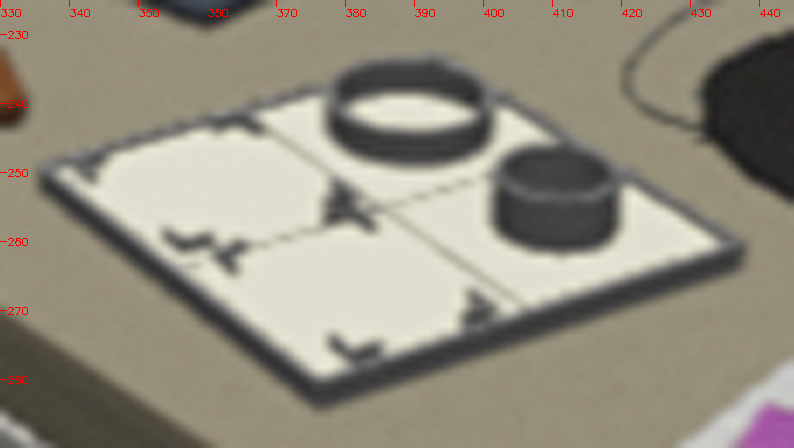

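View pics/s_obj.png

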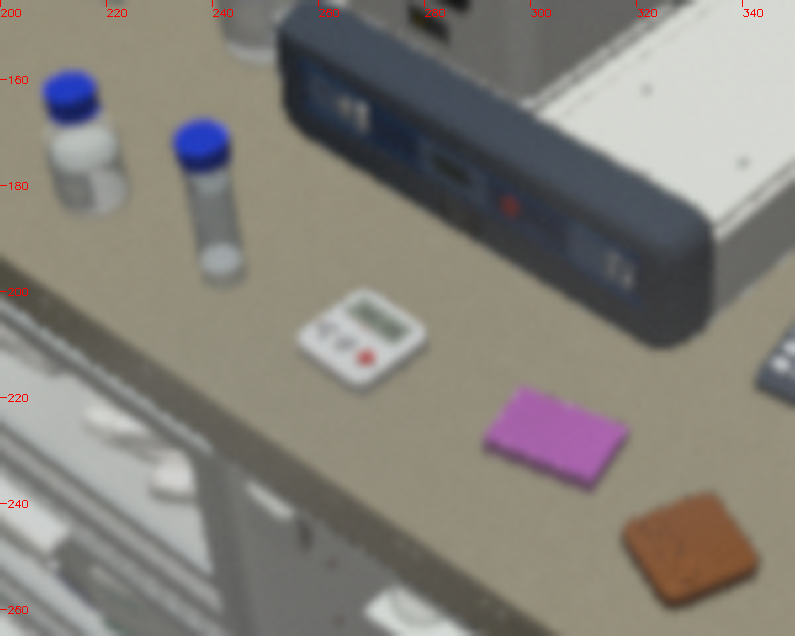

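View pics/d_obj.png

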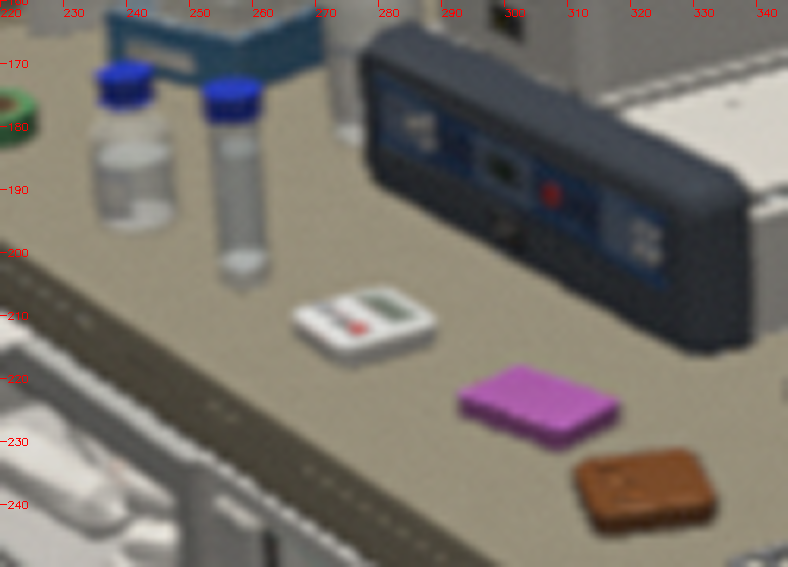

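```bash
python3 - <<'E'
from h import *
np.set_printoptions(precision=4,suppress=True)
s=load('scene0');d=load('side0');w=load('wrist0')
for n,a,b in [('trayL',(350.5,267.5),(335.5,250.3)),('trayN',(406,313),(376,280.5)),('trayR',(450.5,270.3),(436,261)),('ctr',(400,269),(385.5,255)),
 ('capB',(213,162.5),(240,171.5)),('capT',(237.5,171),(257,174.5)),('pad',(303,226.8),(305.5,223)),('timer',(268,208),(277,210.3)),('collB',(397,246.5),(389,240.5)),('collT',(427,264.5),(409.5,249))]:
    X,r=tri([(s,*a),(d,*b)]); print(n,X,np.round(r,4))
# planar
print('z11 plane scene')
for n,a in [('L',(350.5,267.5)),('N',(406,313)),('R',(450.5,270.3)),('F',(395,231.5)),('c',(400,269))]: print(n,onz(s,*a,.011))
print('timer',[onz(s,*a,.016) for a in [(256,208.5),(268.5,199.5),(280.5,208),(268,218.5)]])
print('pad',[onz(s,*a,.014) for a in [(291,227.5),(298,218),(317,226.5),(310,236)]])
print('wrist timer',[onz(w,*a,.016) for a in [(115,32),(169,32),(178,92),(122,93)]])
print('wrist pad',[onz(w,*a,.014) for a in [(154,161),(185,154),(206,207),(173,215)]])
print('footB',onz(s,216,180,0),onz(d,240,194,0),'footT',onz(s,241,195.5,0),onz(d,258.5,203,0))
E
```

```text
trayL [ 0.423  -0.2168  0.0031] [0.0001 0.0001]
trayN [ 0.3994 -0.4136  0.0038] [0.0021 0.0021]
trayR [ 0.5942 -0.4414  0.0057] [0.0005 0.0005]
ctr [ 0.5102 -0.3292  0.0043] [0.0024 0.0024]
capB [0.4256 0.3575 0.0891] [0.0021 0.0021]
capT [0.4351 0.2456 0.1057] [0.0014 0.0014]
pad [ 0.4562 -0.0127  0.0053] [0.0029 0.0029]
timer [0.4391 0.1263 0.0094] [0.0006 0.0006]
collB [ 0.5679 -0.2822  0.0131] [0.0019 0.0019]
collT [ 0.5466 -0.3868  0.0356] [0.0007 0.0007]
z11 plane scene
L [ 0.4179 -0.2198  0.011 ]
N [ 0.3928 -0.4142  0.011 ]
R [ 0.5894 -0.442   0.011 ]
F [ 0.6144 -0.2454  0.011 ]
c [ 0.5026 -0.3303  0.011 ]
timer [array([0.4092, 0.1494, 0.016 ]), array([0.4647, 0.1475, 0.016 ]), array([0.4611, 0.0903, 0.016 ]), array([0.4022, 0.0888, 0.016 ])]
pad [array([0.4214, 0.0091, 0.014 ]), array([0.4653, 0.019 , 0.014 ]), array([ 0.4757, -0.05  ,  0.014 ]), array([ 0.4324, -0.0581,  0.014 ])]
wrist timer [array([0.4116, 0.1511, 0.016 ]), array([0.4691, 0.1511, 0.016 ]), array([0.4698, 0.0911, 0.016 ]), array([0.4062, 0.0901, 0.016 ])]
wrist pad [array([0.4277, 0.012 , 0.014 ]), array([0.4669, 0.0206, 0.014 ]), array([ 0.4843, -0.0477,  0.014 ]), array([ 0.44  , -0.0588,  0.014 ])]
footB [0.4286 0.3712 0.    ] [ 0.4234  0.3643 -0.    ] footT [0.4303 0.2452 0.    ] [0.433  0.2432 0.    ]
```

```bash
python3 - <<'E'
from h import *
np.set_printoptions(precision=4,suppress=True)
s=load('scene0');d=load('side0');w=load('wrist0')
print(w['R'],w['cx'],w['cy'])
for z in (0,.1): print([onz(w,u,v,z) for u,v in [(0,0),(639,0),(320,200),(0,260),(639,260)]])
print('large cap',tri([(s,246.5,118.5),(d,279,144)]))
E
```

```text
[[ 1.      0.     -0.0017]
 [ 0.0006 -0.9468  0.3217]
 [-0.0016 -0.3217 -0.9468]] 315.2859797764393 202.0438013657844
[array([0.2842, 0.1848, 0.    ]), array([ 0.9738,  0.1845, -0.    ]), array([ 0.6312, -0.0427,  0.    ]), array([ 0.1751, -0.1332,  0.    ]), array([ 1.0851, -0.1323,  0.    ])]
[array([0.3758, 0.157 , 0.1   ]), array([0.8804, 0.1568, 0.1   ]), array([ 0.6297, -0.0095,  0.1   ]), array([ 0.2959, -0.0757,  0.1   ]), array([ 0.9618, -0.0751,  0.1   ])]
large cap (array([0.6204, 0.3927, 0.149 ]), [np.float64(0.0006516103675760831), np.float64(0.0006516103675759669)])
```

servo_tool --steps "1 -0.3 -0.8 0 0 0 0;1 -0.6 -1.7 0 0 0 0;1 -0.9 -2.6 0 0 0 0;1 -1.25 -3.5 0 0 0 0;1 -1.25 -4.4 -0.4 0 0 0;1 -1.25 -4.75 -1.2 0 0 0;1 -1.25 -4.75 -2.1 0 0 0;1 -1.25 -4.75 -3 0 0 0;1 -1.25 -4.75 -3.9 0 0 0;1 -1.25 -4.75 -4.8 0 0 0;1 -1.25 -4.75 -5.4 0 0 0;1 -1.25 -4.75 -5.5 0 0 0;1 -1.25 -4.75 -5.5 0 0 0;1 -1.25 -4.75 -5.5 0 0 0"

```text
clock: 1.32
tcp_pos: [0.4342, 0.2196, 0.2974]
tool_rot: [-0.5, -0.499, -0.501, 0.501]
ft_force: [-0.1, -0.5, -0.3]
width: 0.0855
```

```bash
python3 - <<'E'
from h import *
shot('wrist','w1'); o=ctrl.observe(); print(o['clock'],o['tcp_pos'],o['tool_rot'],o['ft_force'])
E
```

```text
1.3667 [0.43429318 0.21920845 0.29751671] [-0.49940466 -0.49938685 -0.50030107  0.50090577] [-1.01534272  0.36502458  0.57624743]
```

View pics/w1.png

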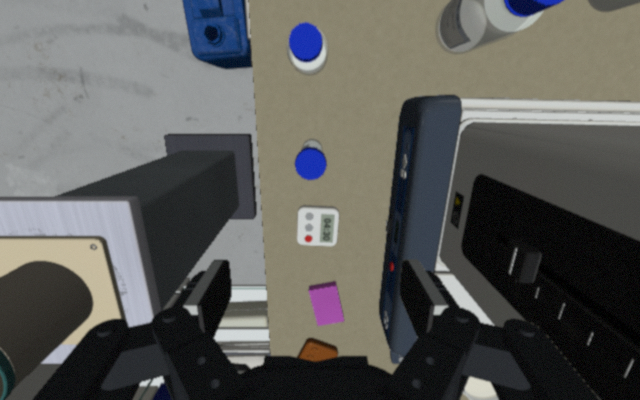

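The wrist view shows the small bottle's cap at (306,42), the tube cap at (311,161), the timer at (318,227), the pad at (326,304) and the large bottle at top right.

```bash
python3 - <<'E'
from h import *
crop('w1',270,10,360,100,6,'w1a');crop('w1',270,130,360,340,2.8,'w1b')
a=cv2.imread('pics/w1a.png');b=cv2.imread('pics/w1b.png')
H=590;o=np.zeros((H,800,3),np.uint8);o[:540,:540]=a;o[:588,545:545+252]=b[:588,:252];cv2.imwrite('pics/w1c.png',o)
E
```

```text
(no output)
```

View pics/w1c.png

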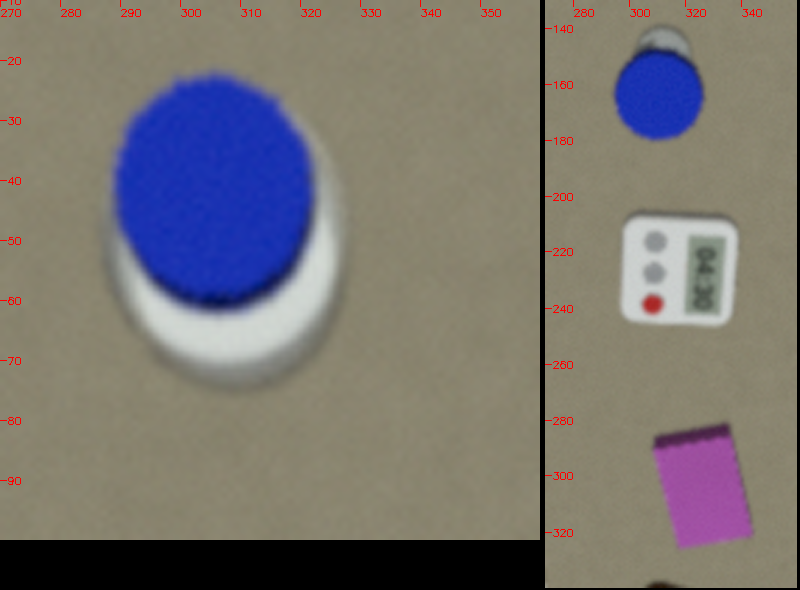

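```bash
python3 - <<'E'
from h import *
np.set_printoptions(precision=4,suppress=True)
s=load('scene0');d=load('side0');w=load('w1');w0=load('wrist0')
print('capB@.097',onz(w,305.8,40.5,.097),'tube@.116',onz(w,310.7,163,.116))
print('tri B w+s',tri([(w,305.8,40.5),(s,213,161.8)]), tri([(w,305.8,40.5),(d,240,170.5)]))
print('tri T w+s',tri([(w,310.7,163),(s,237.5,170.5)]), tri([(w,310.7,163),(d,257,174)]))
t=[onz(w,*a,.016) for a in [(299,208),(338,208.5),(336.5,245.5),(297.5,245)]];print('timer',t,sum(t)/4)
p=[onz(w,*a,.014) for a in [(309.5,290.5),(335.5,286),(344,321),(317.5,326)]];print('pad',p,sum(p)/4)
print('2view pad',tri([(w,326.7,306),(w0,180,184.5)]),'timer',tri([(w,318,226.8),(w0,146,62.5)]))
E
```

```text
capB@.097 [0.4254 0.357  0.097 ] tube@.116 [0.43   0.2394 0.116 ]
tri B w+s (array([0.4249, 0.3583, 0.0909]), [np.float64(0.00041969324510793423), np.float64(0.0004196932451078679)]) (array([0.4265, 0.3569, 0.0937]), [np.float64(0.0012942787065646556), np.float64(0.0012942787065643958)])
tri T w+s (array([0.4296, 0.2392, 0.114 ]), [np.float64(0.00043004690472724837), np.float64(0.00043004690472728713)]) (array([0.4311, 0.2378, 0.1109]), [np.float64(0.0012609138162906206), np.float64(0.0012609138162904523)])
timer [array([0.4109, 0.1529, 0.016 ]), array([0.4679, 0.1522, 0.016 ]), array([0.4671, 0.092 , 0.016 ]), array([0.4075, 0.0927, 0.016 ])] [0.4383 0.1224 0.016 ]
pad [array([0.4253, 0.0096, 0.014 ]), array([0.4674, 0.0183, 0.014 ]), array([ 0.4833, -0.0509,  0.014 ]), array([ 0.4385, -0.0614,  0.014 ])] [ 0.4536 -0.0211  0.014 ]
2view pad (array([ 0.4544, -0.0185,  0.0149]), [np.float64(0.0013646105350435373), np.float64(0.0013646105350434779)]) timer (array([0.4385, 0.1219, 0.0141]), [np.float64(0.0003547071264799009), np.float64(0.0003547071264800052)])
```

servo_tool --steps "1 0 -0.1 -0.8 0 0 0;1 0 -0.21 -1.7 0 0 0;1 0 -0.21 -2.6 0 0 0;1 0 -0.21 -3.2 0 0 0;1 0.6 -0.21 -3.45 0 0 0;1 1.4 -0.21 -3.45 0 0 0;1 2.2 -0.21 -3.45 0 0 0;1 3 -0.21 -3.45 0 0 0;1 3.4 -0.21 -3.45 0 0 0;1 3.4 -0.21 -3.45 0 0 0"

```text
clock: 2.2
tcp_pos: [0.423, 0.3535, 0.1567]
tool_rot: [-0.498, -0.497, -0.5, 0.505]
ft_force: [-0.4, -0.7, -0.8]
width: 0.0851
```

```bash
python3 - <<'E'
from h import *
c=shot('wrist','w2'); o=ctrl.observe(); print(o['clock'],o['tcp_pos'],o['tool_rot'],o['ft_force'])
print(proj(c,[.4258,.3575,.097]),proj(c,[.4258,.3575,.0]))
shot('scene','s2')
E
```

```text
2.25 [0.42446641 0.35465548 0.15926652] [-0.49854803 -0.49796828 -0.50007883  0.50338714] [ 0.77998548 -0.33772208  0.74384936]
(np.float64(318.760018726086), np.float64(221.26233670269883)) (np.float64(318.6536546638551), np.float64(182.9231500843179))
```

View pics/w2.png

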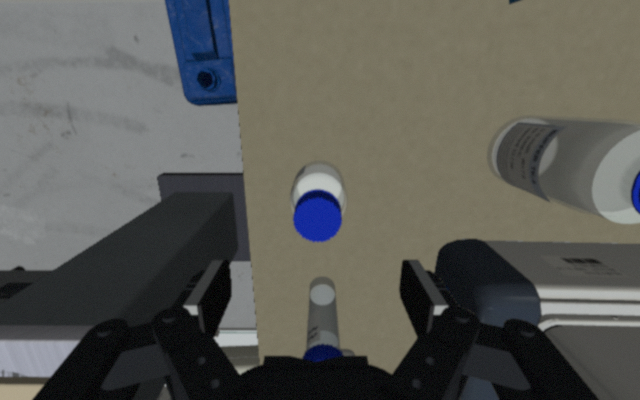

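View pics/s2.png

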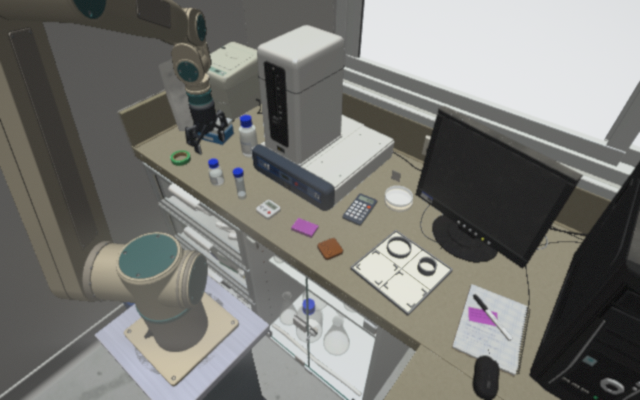

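```bash
python3 - <<'E'
from h import *
crop('w2',270,140,370,260,5,'w2a')
c=load('w2');print(onz(c,318,218,.097),-c['R'].T@c['t'])
o=ctrl.observe();print(o['tcp_pos'])
E
```

```text
[0.42528675 0.359875   0.097     ] [0.42552882 0.43529453 0.28161438]
[0.42591129 0.35586177 0.16135046]
```

View pics/w2a.png

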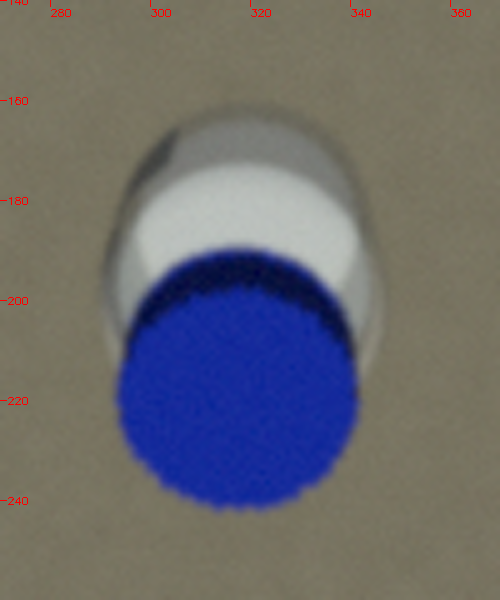

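servo_tool --steps "1 0.4 0 -0.06 0 0 0;1 0.9 -0.01 -0.06 0 0 0;1 1.4 -0.01 -0.06 0 0 0;1 1.9 -0.01 -0.06 0 0 0;1 2.3 -0.01 -0.06 0 0 0;1 2.6 -0.01 -0.06 0 0 0;1 2.79 -0.01 -0.06 0 0 0;1 2.79 -0.01 -0.06 0 0 0;1 2.79 -0.01 -0.06 0 0 0;1 2.79 -0.01 -0.06 0 0 0" --grip_force 40

```text
clock: 3.13
tcp_pos: [0.4263, 0.3587, 0.0511]
tool_rot: [-0.499, -0.5, -0.5, 0.501]
ft_force: [-0.4, -0.1, -0.6]
width: 0.0854
```

servo_tool --steps "-0.2 0 0 0 0 0 0;-0.6 0 0 0 0 0 0;-1 0 0 0 0 0 0;-1 0 0 0 0 0 0;-1 0 0 0 0 0 0;-1 0 0 0 0 0 0;-1 0 0 0 0 0 0;-1 0 0 0 0 0 0;-1 0 0 0 0 0 0;-1 0 0 0 0 0 0" --grip_force 40

```text
clock: 3.97
tcp_pos: [0.4265, 0.3592, 0.052]
tool_rot: [0.499, 0.501, 0.5, -0.501]
ft_force: [-3.0, -1.5, 6.0]
width: 0.0459
```

servo_tool --steps "-1 -0.3 0 0 0 0 0;-1 -0.8 0 0 0 0 0;-1 -1.4 0 0 0 0 0;-1 -2.1 0 0 0 0 0;-1 -2.8 0 0 0 0 0;-1 -3.5 0 0 0 0 0;-1 -4.2 0 0 0 0 0;-1 -4.8 0 0.2 0 0 0;-1 -5.2 0 0.6 0 0 0;-1 -5.5 0 1.2 0 0 0;-1 -5.5 0 1.9 0 0 0;-1 -5.5 0 2.6 0 0 0;-1 -5.5 0 3.3 0 0 0;-1 -5.5 0 4 0 0 0;-1 -5.5 0 4.7 0 0 0;-1 -5.5 0 5.3 0 0 0;-1 -5.5 0 5.8 0 0 0;-1 -5.5 0 6.1 0 0 0;-1 -5.5 0 6.2 0 0 0;-1 -5.5 0 6.2 0 0 0"

```text
clock: 5.63
tcp_pos: [0.4257, 0.1103, 0.2714]
tool_rot: [-0.498, -0.501, -0.499, 0.501]
ft_force: [0.4, -0.4, -0.8]
width: 0.0461
```

```bash
python3 - <<'E'
from h import *
shot('side','d3'); o=ctrl.observe(); print(o['clock'],o['tcp_pos'],o['tool_rot'],o['ft_force'],o['width'])
crop('d3',180,60,340,180,5,'d3a')
E
```

```text
5.6833 [0.42590132 0.11094811 0.27147425] [-0.4985956  -0.5008117  -0.49974869  0.50084061] [ 0.86179887 -0.06110667 -1.45029864] 0.04599148289555475
```

View pics/d3.png

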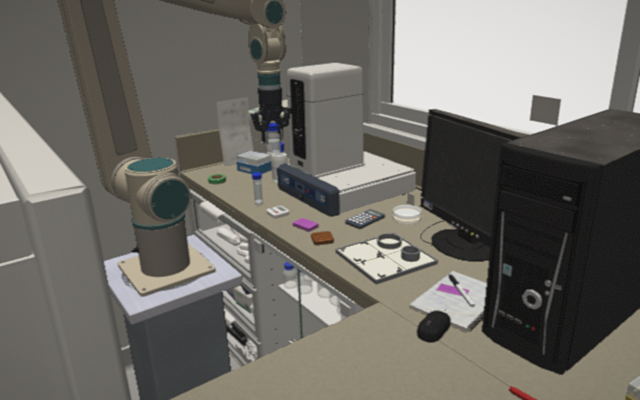

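The bottle is held upright at about (273,135), and its old spot is empty. Next I move over to the tray and look from there.

servo_tool --steps "-1 0 0 0.3 0 0 0;-1 0 0 0.9 0 0 0;-1 0 0.1 1.6 0 0 0;-1 -0.1 0.2 2.4 0 0 0;-1 -0.2 0.3 3.2 0 0 0;-1 -0.3 0.4 4 0 0 0;-1 -0.4 0.5 4.8 0 0 0;-1 -0.5 0.6 5.6 0 0 0;-1 -0.6 0.7 6.4 0 0 0;-1 -0.7 0.8 7.2 0 0 0;-1 -0.8 0.9 8 0 0 0;-1 -0.9 1 8.8 0 0 0;-1 -1 1.2 9.6 0 0 0;-1 -1 1.4 10.4 0 0 0;-1 -1 1.6 11.2 0 0 0;-1 -1 1.8 12 0 0 0;-1 -1 1.85 12.6 0 0 0;-1 -1 1.85 13 0 0 0;-1 -1 1.85 13.2 0 0 0;-1 -1 1.85 13.3 0 0 0"

```text
clock: 7.35
tcp_pos: [0.4984, -0.4214, 0.3101]
tool_rot: [0.498, 0.501, 0.5, -0.501]
ft_force: [0.2, -0.3, -1.8]
width: 0.0463
```

```bash
python3 - <<'E'
from h import *
shot('wrist','w4'); o=ctrl.observe(); print(o['clock'],o['tcp_pos'],o['tool_rot'],o['ft_force'],o['width'])
E
```

```text
7.4 [ 0.49837907 -0.42141774  0.31035981] [ 0.4983563   0.50081104  0.50005853 -0.50077016] [-0.18312123 -0.3792609  -0.46691402] 0.04546566658440843
```

View pics/w4.png

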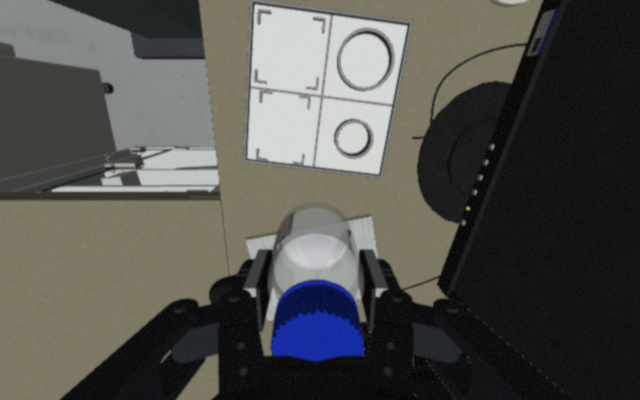

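```bash
python3 - <<'E'
from h import *
crop('w4',235,0,425,190,3.1,'w4a')
E
```

```text
(no output)
```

View pics/w4a.png

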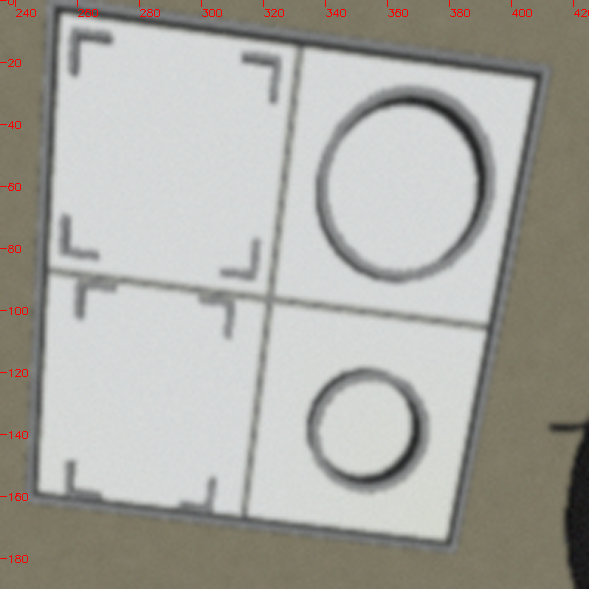

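```bash
python3 - <<'E'
from h import *
np.set_printoptions(precision=4,suppress=True)
c=load('w4');s=load('scene0');d=load('side0')
cs=[onz(c,*a,.011) for a in [(253.7,3.9),(408.5,24.2),(379.8,174.5),(246.9,159.4)]]
print(cs,'mean',sum(cs)/4,[np.linalg.norm(cs[i]-cs[(i+1)%4]) for i in range(4)])
for i in range(4):
    e=cs[(i+1)%4]-cs[i];print(np.degrees(np.arctan2(e[1],e[0])))
print('x',onz(c,321.1,96.1,.011))
f=lambda x,y:(x/3.1+235,y/3.1)
print('collB',onz(c,*f(405,184),.029),'collT',onz(c,*f(367,430),.036))
for nm,ps in [('L',[(73,32),(278,60),(254,276),(64,252)]),('N',[(78,285),(233,303),(209,509),(68,493)])]:
    q=[onz(c,*f(*p),.018) for p in ps];print(nm,sum(q)/4,[np.linalg.norm(q[i]-q[(i+1)%4]) for i in range(4)])
print('tri ctr',tri([(c,321.1,96.1),(s,400,269)]),tri([(c,321.1,96.1),(d,385.5,255)]))
print('tri cB',tri([(c,*f(405,184)),(s,397,246.5)]),'cT',tri([(c,*f(367,430)),(s,427,264)]))
E
```

```text
[array([ 0.4236, -0.2255,  0.011 ]), array([ 0.6169, -0.2482,  0.011 ]), array([ 0.5937, -0.4416,  0.011 ]), array([ 0.4003, -0.4188,  0.011 ])] mean [ 0.5086 -0.3335  0.011 ] [np.float64(0.19464089199851675), np.float64(0.19486323584571125), np.float64(0.19472374177742532), np.float64(0.19469523461824975)]
-6.693252081100459
-96.84930853896424
173.25724324396626
83.12619668349272
x [ 0.5072 -0.333   0.011 ]
collB [ 0.5623 -0.2904  0.029 ] collT [ 0.5498 -0.3869  0.036 ]
L [ 0.4661 -0.2793  0.018 ] [np.float64(0.08150551533062252), np.float64(0.0808378201094824), np.float64(0.08082378285965254), np.float64(0.0809525279973506)]
N [ 0.454  -0.3761  0.018 ] [np.float64(0.0665287453159091), np.float64(0.0902284049185737), np.float64(0.06490837949303223), np.float64(0.089887734475572)]
tri ctr (array([ 0.5066, -0.331 ,  0.0064]), [np.float64(0.0020327984607068964), np.float64(0.0020327984607070595)]) (array([ 0.5078, -0.3335,  0.0083]), [np.float64(0.0008047097770976663), np.float64(0.0008047097770977445)])
tri cB (array([ 0.5633, -0.286 ,  0.0171]), [np.float64(0.003025165439278841), np.float64(0.003025165439278895)]) cT (array([ 0.5497, -0.3862,  0.0333]), [np.float64(0.0011172683006772796), np.float64(0.0011172683006772082)])
```

servo_tool --steps "-1 0 0.2 -0.4 0 0 0;-1 0 0.5 -1 0 0 0;-1 0 0.9 -1.7 0 0 0;-1 0 1.3 -2.4 0 0 0;-1 0 1.5 -2.9 0 0 0;-1 0.2 1.6 -3.2 0 0 0;-1 0.7 1.6 -3.28 0 0 0;-1 1.3 1.6 -3.28 0 0 0;-1 1.9 1.6 -3.28 0 0 0;-1 2.6 1.6 -3.28 0 0 0;-1 3.3 1.6 -3.28 0 0 0;-1 3.9 1.6 -3.28 0 0 0;-1 4.3 1.6 -3.28 0 0 0;-1 4.6 1.6 -3.28 0 0 0;-1 4.6 1.6 -3.28 0 0 0;-1 4.6 1.6 -3.28 0 0 0"

```text
clock: 8.73
tcp_pos: [0.5619, -0.2895, 0.1262]
tool_rot: [-0.498, -0.501, -0.501, 0.501]
ft_force: [0.7, -0.4, -0.6]
width: 0.046
```

```bash
python3 - <<'E'
from h import *
c=shot('wrist','w5'); o=ctrl.observe(); print(o['clock'],o['tcp_pos'],o['tool_rot'],o['ft_force'],o['width'])
print(proj(c,[.5625,-.2904,.029]))
shot('scene','s5');crop('s5',340,190,460,300,5,'s5a')
E
```

```text
8.7833 [ 0.56284736 -0.29020869  0.12738289] [ 0.49882154  0.50085285  0.49967161 -0.50065136] [ 0.23566118  0.34108311 -0.23114581] 0.045572845156644934
(np.float64(314.97548539628235), np.float64(209.6024414961385))
```

View pics/w5.png

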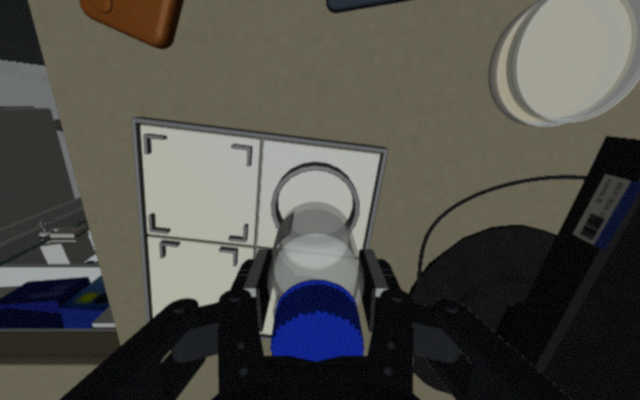

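View pics/s5a.png

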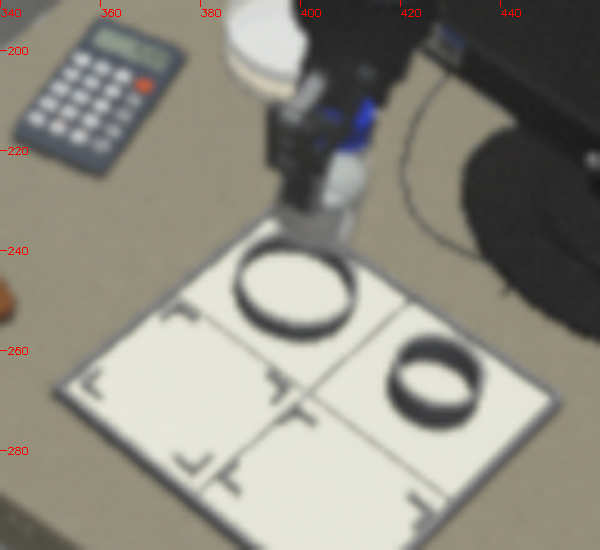

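servo_tool --steps "-1 0.3 0 0 0 0 0;-1 0.6 0 0 0 0 0;-1 0.9 0 0 0 0 0;-1 1.2 0 0 0 0 0;-1 1.35 0 0 0 0 0;-1 1.45 0 0 0 0 0;-1 1.5 0 0 0 0 0;-1 1.5 0 0 0 0 0;-1 1.5 0 0 0 0 0"

```text
clock: 9.58
tcp_pos: [0.5637, -0.2908, 0.0683]
tool_rot: [0.5, 0.501, 0.499, -0.501]
ft_force: [-0.1, -0.6, -1.1]
width: 0.0461
```

servo_tool --steps "-1 0.04 0 0 0 0 0;-1 0.08 0 0 0 0 0;-1 0.11 0 0 0 0 0;-1 0.13 0 0 0 0 0;-1 0.14 0 0 0 0 0;-1 0.14 0 0 0 0 0"

```text
clock: 10.08
tcp_pos: [0.5638, -0.2908, 0.0631]
tool_rot: [0.5, 0.501, 0.499, -0.501]
ft_force: [-0.4, 0.6, 1.2]
width: 0.0455
```

```bash
python3 - <<'E'
from h import *
o=ctrl.observe(); print(o['clock'],o['tcp_pos'],o['ft_force'],o['width'])
c=shot('wrist','w6');shot('side','d6');crop('d6',340,190,440,280,6,'d6a')
E
```

```text
10.0833 [ 0.56381661 -0.29083861  0.06305962] [-0.42709106  0.6426326   1.20568006] 0.04546073770205007
```

View pics/w6.png

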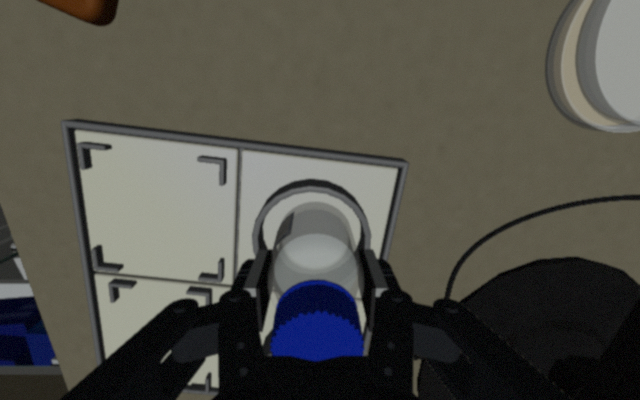

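View pics/d6a.png

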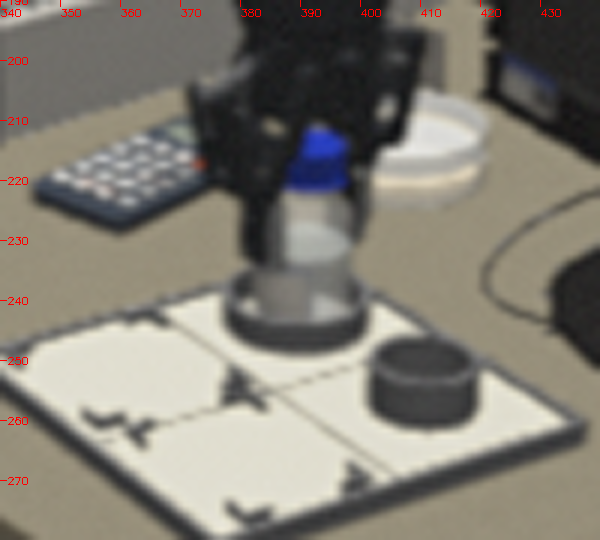

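servo_tool --steps "-1 0.02 0 0 0 0 0;-1 0.04 0 0 0 0 0;-1 0.05 0 0 0 0 0;-1 0.05 0 0 0 0 0"

```text
clock: 10.52
tcp_pos: [0.5638, -0.291, 0.0629]
tool_rot: [0.5, 0.501, 0.499, -0.501]
ft_force: [-4.2, 1.6, 10.0]
width: 0.046
```

Contact: 10 N upward, so the bottle is on the seat. Release and rise.

servo_tool --steps "-0.4 0 0 0 0 0 0;0 0 0 0 0 0 0;0.5 0 0 0 0 0 0;1 0 0 0 0 0 0;1 0 0 0 0 0 0;1 0 0 0 0 0 0;1 0 0 0 0 0 0;1 -0.3 0 0 0 0 0;1 -0.8 0 0 0 0 0;1 -1.5 0 0 0 0 0;1 -2.3 0 0 0 0 0;1 -3.1 0 0 0 0 0;1 -3.9 0 0 0 0 0;1 -4.7 -0.6 -0.4 0 0 0;1 -5 -1.2 -1.2 0 0 0;1 -5 -1.8 -2.1 0 0 0;1 -5 -2.4 -3 0 0 0;1 -5 -3 -3.9 0 0 0;1 -5 -3.3 -4.8 0 0 0;1 -5 -3.3 -5 0 0 0"

```text
clock: 12.18
tcp_pos: [0.4281, -0.0862, 0.2632]
tool_rot: [0.499, 0.5, 0.5, -0.5]
ft_force: [-0.2, -0.1, -0.7]
width: 0.0855
```

```bash
python3 - <<'E'
from h import *
o=ctrl.observe(); print(o['clock'],o['tcp_pos'],o['tool_rot'],o['ft_force'],o['width'])
shot('side','d7');crop('d7',330,180,440,280,6,'d7a')
E
```

```text
12.1833 [ 0.42814205 -0.0862425   0.26321519] [ 0.49936466  0.50044769  0.50034825 -0.49983865] [-0.23548793 -0.08621552 -0.70948501] 0.0855025042300203
```

View pics/d7a.png

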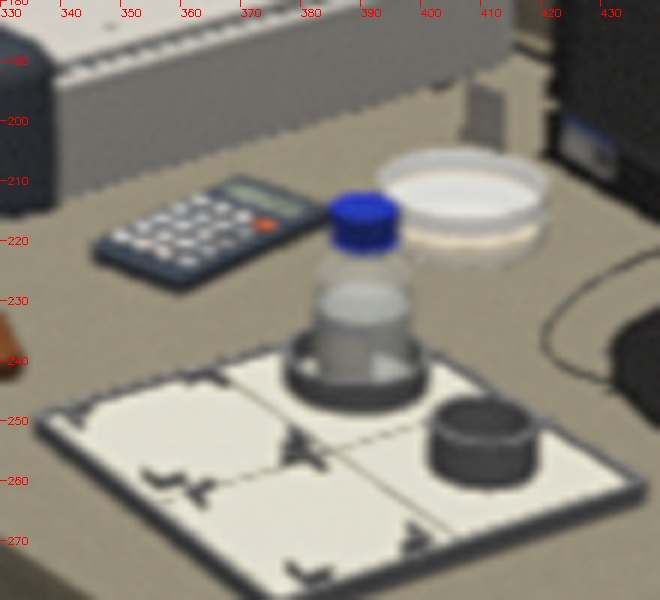

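The bottle stands upright in the wide collar (side view, cap at about (388,213)). Next is the tube.

servo_tool --steps "1 0 0 -0.6 0 0 0;1 0 0 -1.4 0 0 0;1 0 0 -2.3 0 0 0;1 0 0 -3.2 0 0 0;1 0 0 -4.1 0 0 0;1 0 0 -5 0 0 0;1 0 0 -5.9 0 0 0;1 0 0.05 -6.8 0 0 0;1 0.3 0.05 -7.5 0 0 0;1 0.8 0.05 -8 0 0 0;1 1.4 0.05 -8.13 0 0 0;1 1.8 0.05 -8.13 0 0 0;1 1.8 0.05 -8.13 0 0 0;1 1.8 0.05 -8.13 0 0 0;1 1.8 0.05 -8.13 0 0 0"

```text
clock: 13.48
tcp_pos: [0.4333, 0.2385, 0.193]
tool_rot: [0.501, 0.501, 0.499, -0.499]
ft_force: [0.8, 0.2, -0.0]
width: 0.0857
```

```bash
python3 - <<'E'
from h import *
c=shot('wrist','w8'); o=ctrl.observe(); print(o['clock'],o['tcp_pos'],o['tool_rot'],o['ft_force'],o['width'])
crop('w8',270,120,370,280,3.7,'w8a');print(proj(c,[.43,.239,.116]))
E
```

```text
13.5333 [0.43356137 0.23854565 0.19342199] [ 0.50061729  0.50170011  0.49916998 -0.49850643] [ 0.17111151 -0.1622203  -0.04064166] 0.08565706273048845
(np.float64(308.88664100018747), np.float64(217.16917852474788))
```

View pics/w8a.png

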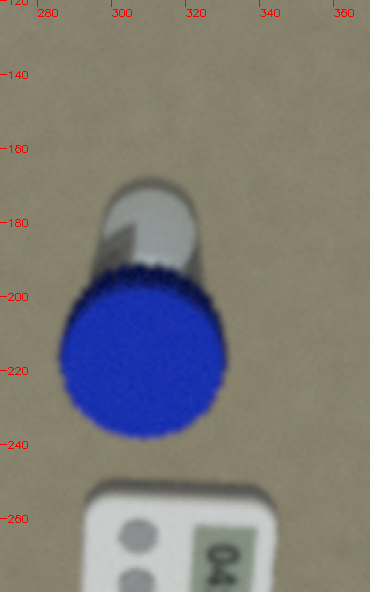

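servo_tool --steps "1 0.3 -0.1 0 0 0 0;1 0.8 -0.1 0 0 0 0;1 1.4 -0.1 0 0 0 0;1 2 -0.1 0 0 0 0;1 2.5 -0.1 0 0 0 0;1 2.9 -0.1 0 0 0 0;1 3.1 -0.1 0 0 0 0;1 3.18 -0.1 0 0 0 0;1 3.18 -0.1 0 0 0 0;1 3.18 -0.1 0 0 0 0" --grip_force 30

```text
clock: 14.37
tcp_pos: [0.4314, 0.2391, 0.0675]
tool_rot: [0.501, 0.503, 0.499, -0.498]
ft_force: [0.3, 1.2, 0.5]
width: 0.0852
```

servo_tool --steps "0 0 0 0 0 0 0;-0.4 0 0 0 0 0 0;-0.7 0 0 0 0 0 0;-1 0 0 0 0 0 0;-1 0 0 0 0 0 0;-1 0 0 0 0 0 0;-1 0 0 0 0 0 0;-1 0 0 0 0 0 0;-1 0 0 0 0 0 0;-1 0 0 0 0 0 0;-1 0 0 0 0 0 0" --grip_force 30

```text
clock: 15.28
tcp_pos: [0.4314, 0.2391, 0.0675]
tool_rot: [0.501, 0.503, 0.499, -0.498]
ft_force: [-0.1, 0.2, 1.7]
width: 0.0276
```

servo_tool --steps "-1 -0.3 0 0 0 0 0;-1 -0.8 0 0 0 0 0;-1 -1.4 0 0 0 0 0;-1 -2.1 0 0 0 0 0;-1 -2.8 0 0 0 0 0;-1 -3.5 0 0 0 0 0;-1 -4.1 0 0.2 0 0 0;-1 -4.5 0 0.6 0 0 0;-1 -4.7 0 1.1 0 0 0;-1 -4.7 0 1.8 0 0 0;-1 -4.7 0 2.5 0 0 0;-1 -4.7 0 3.3 0 0 0;-1 -4.7 0 4.1 0 0 0;-1 -4.7 0 4.9 0 0 0;-1 -4.7 0 5.7 0 0 0;-1 -4.7 0 6.5 0 0 0;-1 -4.7 0 7.2 0 0 0;-1 -4.7 0 7.8 0 0 0;-1 -4.7 0 8.2 0 0 0;-1 -4.7 0 8.3 0 0 0"

```text
clock: 16.95
tcp_pos: [0.4299, -0.0956, 0.2544]
tool_rot: [0.5, 0.503, 0.498, -0.499]
ft_force: [-0.2, 0.8, -0.9]
width: 0.0278
```

servo_tool --steps "-1 0 0.1 0.3 0 0 0;-1 0 0.3 0.8 0 0 0;-1 0 0.6 1.5 0 0 0;-1 0 0.9 2.2 0 0 0;-1 0 1.2 3 0 0 0;-1 0 1.6 3.8 0 0 0;-1 0 2 4.6 0 0 0;-1 0 2.3 5.4 0 0 0;-1 0 2.6 6.1 0 0 0;-1 0 2.8 6.7 0 0 0;-1 0.2 3 7.1 0 0 0;-1 0.6 3.05 7.3 0 0 0;-1 1.1 3.05 7.3 0 0 0;-1 1.7 3.05 7.3 0 0 0;-1 2.2 3.05 7.3 0 0 0;-1 2.4 3.05 7.3 0 0 0;-1 2.5 3.05 7.3 0 0 0;-1 2.5 3.05 7.3 0 0 0;-1 2.5 3.05 7.3 0 0 0"

```text
clock: 18.53
tcp_pos: [0.5521, -0.388, 0.1558]
tool_rot: [0.501, 0.503, 0.497, -0.499]
ft_force: [0.2, 1.0, -0.2]
width: 0.0275
```

```bash
python3 - <<'E'
from h import *
c=shot('wrist','w9'); o=ctrl.observe(); print(o['clock'],o['tcp_pos'],o['tool_rot'],o['ft_force'],o['width'])
print(proj(c,[.5509,-.3878,.036]))
shot('side','d9');crop('d9',340,150,460,280,5,'d9a')
E
```

```text
18.5833 [ 0.5523126  -0.38836716  0.15640505] [ 0.50124877  0.50314513  0.49688858 -0.49869468] [-0.32774028 -0.00573007 -0.6892024 ] 0.027569123433831777
(np.float64(311.5617891166289), np.float64(199.3378412554993))
```

View pics/w9.png

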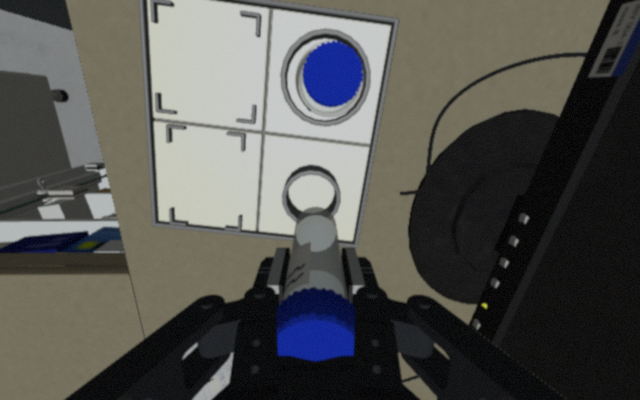

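View pics/d9a.png

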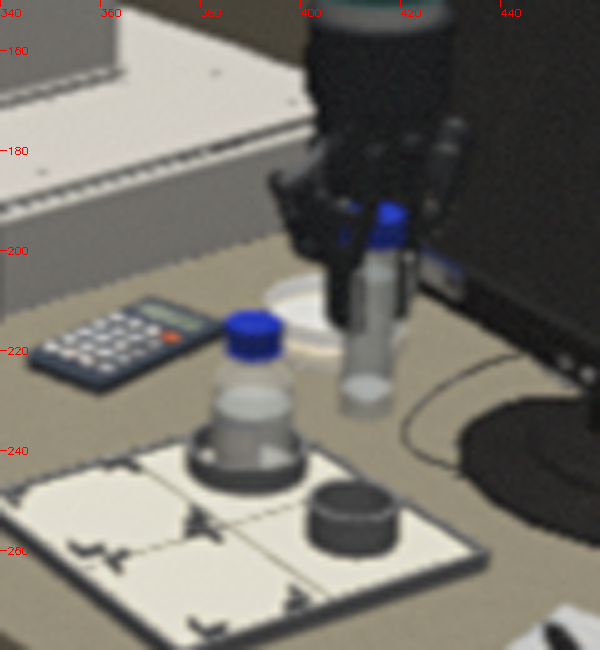

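servo_tool --steps "-1 0 -0.04 -0.03 0 0 -0.1;-1 0.2 -0.04 -0.03 0 0 -0.1;-1 0.5 -0.04 -0.03 0 0 -0.1;-1 0.8 -0.04 -0.03 0 0 -0.1;-1 1.1 -0.04 -0.03 0 0 -0.1;-1 1.4 -0.04 -0.03 0 0 -0.1;-1 1.6 -0.04 -0.03 0 0 -0.1;-1 1.75 -0.04 -0.03 0 0 -0.1;-1 1.8 -0.04 -0.03 0 0 -0.1;-1 1.8 -0.04 -0.03 0 0 -0.1"

```text
clock: 19.47
tcp_pos: [0.5511, -0.3871, 0.0837]
tool_rot: [0.499, 0.501, 0.499, -0.501]
ft_force: [0.2, -0.3, 0.2]
width: 0.0277
```

```bash
python3 - <<'E'
from h import *
c=shot('wrist','w10'); o=ctrl.observe(); print(o['clock'],o['tcp_pos'],o['tool_rot'],o['ft_force'],o['width'])
E
```

```text
19.5167 [ 0.55151645 -0.38740856  0.08449846] [ 0.49918605  0.50101013  0.49889966 -0.50090045] [-0.55327527  0.0476058   1.22062518] 0.02792456272506037
```

View pics/w10.png

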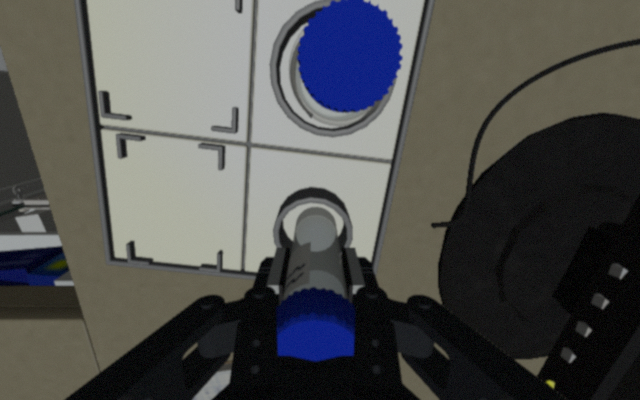

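servo_tool --steps "-1 0.04 0 0 0 0 0;-1 0.08 0 0 0 0 0;-1 0.12 0 0 0 0 0;-1 0.15 0 0 0 0 0;-1 0.16 0 0 0 0 0;-1 0.16 0 0 0 0 0;-1 0.16 0 0 0 0 0"

```text
clock: 20.1
tcp_pos: [0.5517, -0.3876, 0.0785]
tool_rot: [0.499, 0.501, 0.499, -0.501]
ft_force: [-0.3, 0.9, 1.8]
width: 0.0274
```

servo_tool --steps "-1 0.02 0 0 0 0 0;-1 0.04 0 0 0 0 0;-1 0.05 0 0 0 0 0;-1 0.05 0 0 0 0 0"

```text
clock: 20.43
tcp_pos: [0.5518, -0.3877, 0.0784]
tool_rot: [-0.5, -0.501, -0.498, 0.501]
ft_force: [-2.1, 2.0, 10.0]
width: 0.0276
```

servo_tool --steps "-0.6 0 0 0 0 0 0;-0.2 0 0 0 0 0 0;0.3 0 0 0 0 0 0;0.8 0 0 0 0 0 0;1 0 0 0 0 0 0;1 0 0 0 0 0 0;1 0 0 0 0 0 0;1 -0.3 0 0 0 0 0;1 -0.8 0 0 0 0 0;1 -1.5 0 0 0 0 0;1 -2.3 0 0 0 0 0;1 -3.1 0 0 0 0 0;1 -3.8 -0.4 0 0 0 0;1 -4.25 -0.9 -0.5 0 0 0;1 -4.25 -1.4 -1.2 0 0 0;1 -4.25 -2 -2 0 0 0;1 -4.25 -2.5 -2.9 0 0 0;1 -4.25 -2.83 -3.8 0 0 0;1 -4.25 -2.83 -4.6 0 0 0;1 -4.25 -2.83 -5 0 0 0"

```text
clock: 22.1
tcp_pos: [0.4374, -0.1839, 0.2491]
tool_rot: [0.5, 0.501, 0.499, -0.5]
ft_force: [0.4, 0.4, 0.9]
width: 0.0852
```

```bash
python3 - <<'E'
from h import *
o=ctrl.observe(); print(o['clock'],o['tcp_pos'],o['tool_rot'],o['ft_force'],o['width'])
shot('side','d11');crop('d11',330,180,450,280,6,'d11a')
E
```

```text
22.1 [ 0.43741414 -0.18392015  0.24905873] [ 0.49970735  0.50097971  0.49891411 -0.50039645] [0.35268916 0.35010499 0.87969954] 0.08519331585144017
```

View pics/d11a.png

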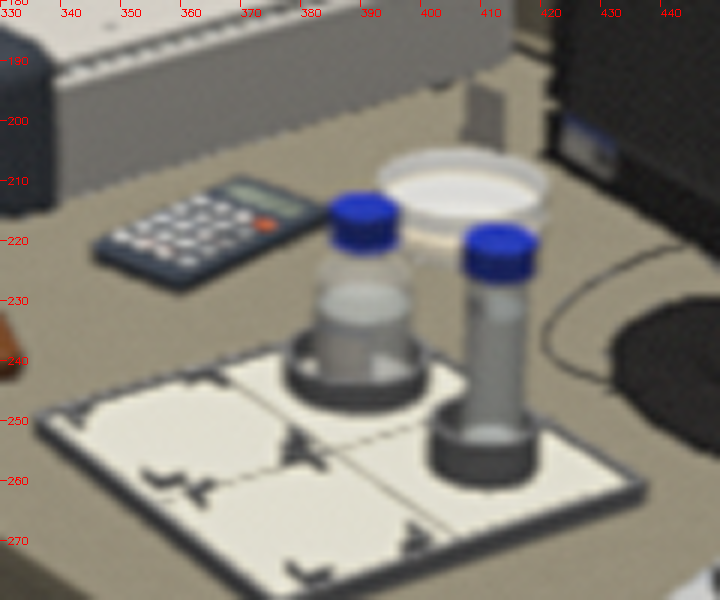

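Bottle and tube both stand upright in their collars. Next is the timer.

servo_tool --steps "1 0 0 -0.6 0 0 0;1 0 0 -1.4 0 0 0;1 0 0 -2.3 0 0 0;1 0 0.02 -3.2 0 0 0;1 0 0.02 -4.1 0 0 0;1 0 0.02 -5 0 0 0;1 0 0.02 -5.9 0 0 0;1 0.3 0.02 -6.7 0 0 0;1 0.8 0.02 -7.3 0 0 0;1 1.5 0.02 -7.6 0 0 0;1 2 0.02 -7.65 0 0 0;1 2.3 0.02 -7.65 0 0 0;1 2.3 0.02 -7.65 0 0 0;1 2.3 0.02 -7.65 0 0 0;1 2.3 0.02 -7.65 0 0 0"

```text
clock: 23.4
tcp_pos: [0.4401, 0.1234, 0.1588]
tool_rot: [0.5, 0.502, 0.499, -0.499]
ft_force: [0.4, 0.9, 0.1]
width: 0.0854
```

```bash
python3 - <<'E'
from h import *
c=shot('wrist','w12'); o=ctrl.observe(); print(o['clock'],o['tcp_pos'],o['tool_rot'],o['ft_force'],o['width'])
crop('w12',240,120,440,320,3,'w12a')
E
```

```text
23.45 [0.44034828 0.12338055 0.15906521] [ 0.50036818  0.50183446  0.49888498 -0.49890644] [ 0.31173209 -0.65737006  0.67256932] 0.08522748457108424
```

View pics/w12a.png

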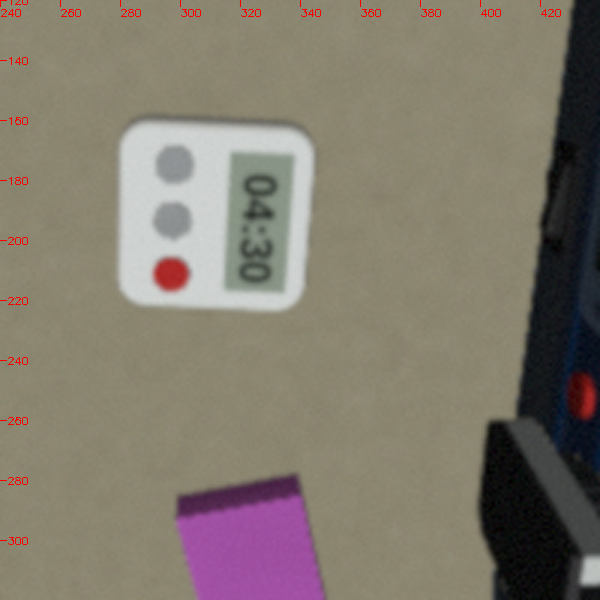

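```bash
python3 - <<'E'
from h import *
np.set_printoptions(precision=4,suppress=True)
c=load('w12');w=load('w1')
q=[onz(c,x/3+240,y/3+120,.016) for x,y in [(119.5,122),(316,128),(301,312),(118.5,302)]]
print(q,sum(q)/4)
for i in range(4):
    e=q[(i+1)%4]-q[i];print(np.degrees(np.arctan2(e[1],e[0])),np.linalg.norm(e))
R=ctrl.observe()['tool_rot'];print(R)
E
```

```text
[array([0.4094, 0.1533, 0.016 ]), array([0.4693, 0.1514, 0.016 ]), array([0.4663, 0.0905, 0.016 ]), array([0.4067, 0.0942, 0.016 ])] [0.4379 0.1224 0.016 ]
-1.88759579747236 0.05993015685913627
-92.8357004061316 0.06090864684859957
176.4353281113384 0.059673538466661125
87.40957039616418 0.05915833394067204
[ 0.5004  0.5018  0.4989 -0.4989]
```

servo_tool --steps "1 0.3 -0.07 0.02 0.3 0 -0.05;1 0.8 -0.07 0.02 0.54 0 -0.05;1 1.4 -0.07 0.02 0.54 0 -0.05;1 2 -0.07 0.02 0.54 0 -0.05;1 2.5 -0.07 0.02 0.54 0 -0.05;1 2.9 -0.07 0.02 0.54 0 -0.05;1 3.2 -0.07 0.02 0.54 0 -0.05;1 3.38 -0.07 0.02 0.54 0 -0.05;1 3.38 -0.07 0.02 0.54 0 -0.05;1 3.38 -0.07 0.02 0.54 0 -0.05" --grip_force 40

```text
clock: 24.28
tcp_pos: [0.4383, 0.1226, 0.024]
tool_rot: [0.487, 0.513, 0.488, -0.512]
ft_force: [-0.3, 0.3, 1.0]
width: 0.0856
```

```bash
python3 - <<'E'
from h import *
c=shot('wrist','w13'); o=ctrl.observe(); print(o['clock'],o['tcp_pos'],o['tool_rot'],o['ft_force'],o['width'])
E
```

```text
24.3333 [0.43886778 0.12276693 0.02444238] [ 0.48742149  0.51287678  0.4877013  -0.51139529] [-0.45531341 -0.61435998  0.39697565] 0.08528975180833467
```

View pics/w13.png

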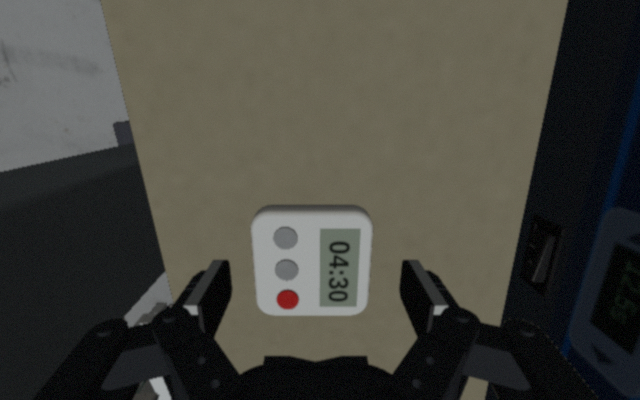

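servo_tool --steps "1 0.1 0 0 0 0 0;1 0.18 0 0 0 0 0;1 0.2 0 0 0 0 0;1 0.2 0 0 0 0 0;0.8 0.2 0 0 0 0 0;0.6 0.2 0 0 0 0 0;0.4 0.2 0 0 0 0 0;0.2 0.2 0 0 0 0 0;0 0.2 0 0 0 0 0;-0.5 0.2 0 0 0 0 0;-1 0.2 0 0 0 0 0;-1 0.2 0 0 0 0 0;-1 0.2 0 0 0 0 0;-1 0.2 0 0 0 0 0" --grip_force 40

```text
clock: 25.5
tcp_pos: [0.4389, 0.1228, 0.0171]
tool_rot: [0.487, 0.513, 0.488, -0.511]
ft_force: [-1.7, -0.2, 5.1]
width: 0.0602
```

servo_tool --steps "-1 -0.3 0 0 0 0 0;-1 -0.8 0 0 0 0 0;-1 -1.5 0 0 0 0 0;-1 -2.2 0 0.2 0 0 0;-1 -2.6 0.1 0.7 0 0 0;-1 -2.6 0.2 1.4 0 0 0;-1 -2.6 0.3 2.2 0 0 0;-1 -2.6 0.4 3 0.1 0 0;-1 -2.6 0.5 3.8 0.2 0 0;-1 -2.6 0.6 4.6 0.3 0 0;-1 -2.6 0.7 5.4 0.4 0 0;-1 -2.6 0.8 6.2 0.5 0 0;-1 -2.6 0.9 7 0.6 0 0;-1 -2.6 1 7.8 0.7 0 0;-1 -2.6 1.1 8.6 0.78 0 0;-1 -2.6 1.17 9.3 0.78 0 0;-1 -2.6 1.17 9.8 0.78 0 0;-1 -2.6 1.17 10 0.78 0 0;-1 -2.6 1.17 10 0.78 0 0;-1 -2.6 1.17 10 0.78 0 0"

```text
clock: 27.17
tcp_pos: [0.4654, -0.2784, 0.12]
tool_rot: [0.469, 0.529, 0.471, -0.528]
ft_force: [0.8, 0.4, -1.2]
width: 0.06
```

```bash
cat >> h.py <<'E'
from scipy.spatial.transform import Rotation as Ro
def plan(T,yaw,o=None):
    "units to reach T with jaw yaw (deg, tool y in world), tool down"
    o=o or ctrl.observe(); q=o['tool_rot'];R=Ro.from_quat([q[1],q[2],q[3],q[0]])
    y=np.radians(yaw); G=np.array([[0,np.cos(y),np.sin(y)],[0,np.sin(y),-np.cos(y)],[-1,0,0]])
    t=R.inv().apply(np.array(T)-o['tcp_pos'])/.04; r=np.degrees((R.inv()*Ro.from_matrix(G)).as_rotvec())/5
    print('t',np.round(o['clock'],2),'pos',np.round(o['tcp_pos'],4),'f',np.round(o['ft_force'],1),'w',round(float(o['width']),4),'shift',np.round(t,3),'turn',np.round(r,3))
E
python3 - <<'E'
from h import *
c=shot('wrist','w14'); plan([.4653,-.279,.0281],-6.8)
E
```

```text
t 27.22 pos [ 0.4654 -0.2778  0.12  ] f [-0.2 -0.1 -0.7] w 0.0599 shift [2.297 0.003 0.038] turn [ 0.025 -0.038  0.003]
```

View pics/w14.png

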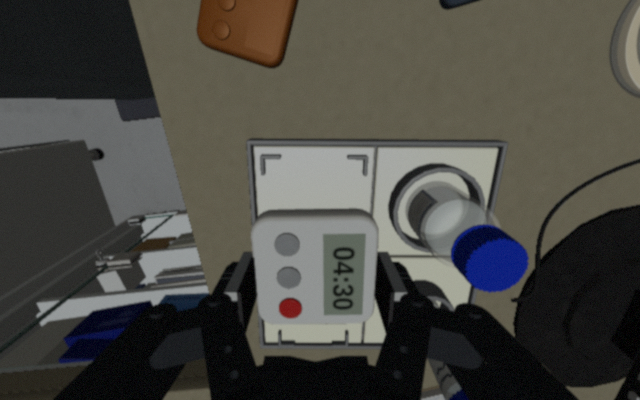

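servo_tool --steps "-1 0.3 0 0.03 0 -0.04 0;-1 0.7 0 0.03 0 -0.04 0;-1 1.1 0 0.03 0 -0.04 0;-1 1.5 0 0.03 0 -0.04 0;-1 1.8 0 0.03 0 -0.04 0;-1 2 0 0.03 0 -0.04 0;-1 2.1 0 0.03 0 -0.04 0;-1 2.1 0 0.03 0 -0.04 0;-1 2.1 0 0.03 0 -0.04 0"

```text
clock: 27.97
tcp_pos: [0.4655, -0.2783, 0.0364]
tool_rot: [-0.47, -0.528, -0.47, 0.528]
ft_force: [0.2, -0.7, -0.8]
width: 0.0598
```

```bash
python3 - <<'E'
from h import *
c=shot('wrist','w15'); plan([.4653,-.279,.0281],-6.8)
E
```

```text
t 28.02 pos [ 0.4658 -0.2787  0.0367] f [ 0.7 -1.1 -1.1] w 0.0601 shift [ 0.216 -0.012  0.008] turn [ 0.031  0.009 -0.01 ]
```

View pics/w15.png

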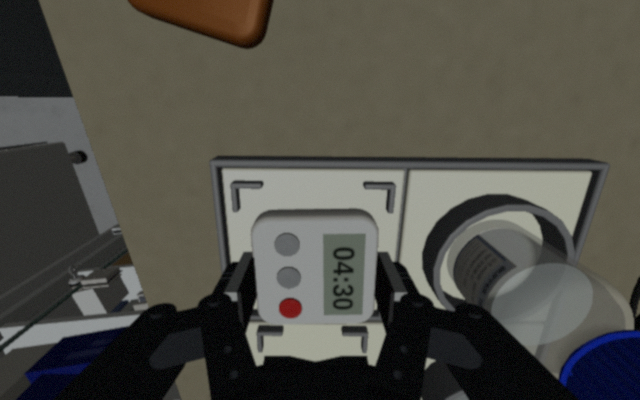

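servo_tool --steps "-1 0.06 0 0 0 0 0;-1 0.12 0 0 0 0 0;-1 0.17 0 0 0 0 0;-1 0.2 0 0 0 0 0;-1 0.21 0 0 0 0 0;-1 0.21 0 0 0 0 0"

```text
clock: 28.52
tcp_pos: [0.4657, -0.2787, 0.0282]
tool_rot: [-0.47, -0.528, -0.47, 0.528]
ft_force: [0.1, 0.5, -1.1]
width: 0.0597
```

servo_tool --steps "-1 0.02 0 0 0 0 0;-1 0.04 0 0 0 0 0;-1 0.04 0 0 0 0 0"

```text
clock: 28.77
tcp_pos: [0.4658, -0.2788, 0.0281]
tool_rot: [-0.47, -0.528, -0.47, 0.528]
ft_force: [-3.0, 2.6, 9.8]
width: 0.0601
```

servo_tool --steps "0.5 0 0 0 0 0 0;0.6 0 0 0 0 0 0;0.7 0 0 0 0 0 0;0.72 0 0 0 0 0 0;0.72 0 0 0 0 0 0;0.72 0 0 0 0 0 0;0.72 -0.2 0 0 0 0 0;0.72 -0.5 0 0 0 0 0;0.72 -1 0 0 0 0 0;0.72 -1.6 0 0 0 0 0;0.72 -2.3 0 0 0 0 0;0.8 -3 0 0 0 0 0;1 -3.3 0 0 0 0 0;1 -3.3 0 0 0 0 0;1 -3.3 0 0 0 0 0"

```text
clock: 30.02
tcp_pos: [0.4662, -0.2791, 0.1611]
tool_rot: [0.471, 0.528, 0.469, -0.528]
ft_force: [-0.5, -0.2, -0.6]
width: 0.0853
```

```bash
python3 - <<'E'
from h import *
c=shot('wrist','w16'); plan([.4545,-.0195,.15],12)
E
```

```text
t 30.07 pos [ 0.4653 -0.2784  0.1597] f [-0.6 -0.1 -0.5] w 0.0856 shift [ 0.24  -1.019 -6.397] turn [-3.731e+00  4.000e-03 -1.000e-03]
```

View pics/w16.png

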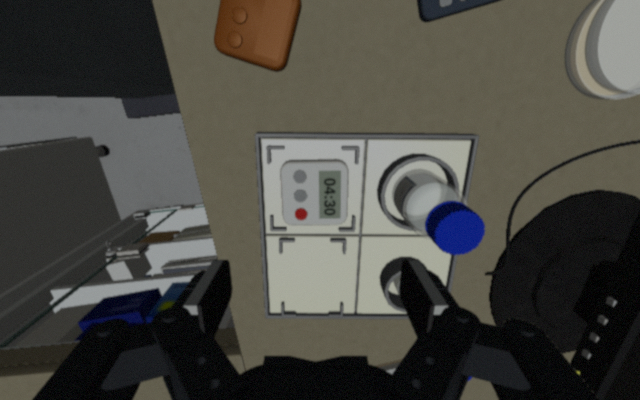

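The timer sits flat between its four posts at (314,192). Next is the pad.

servo_tool --steps "1 0 -0.1 -0.5 -0.2 0 0;1 0 -0.2 -1.2 -0.6 0 0;1 0 -0.4 -2 -1.1 0 0;1 0 -0.5 -2.8 -1.6 0 0;1 0 -0.6 -3.6 -2.1 0 0;1 0 -0.7 -4.4 -2.6 0 0;1 0 -0.9 -5.2 -3.1 0 0;1 0 -1 -5.8 -3.5 0 0;1 0 -1.02 -6.2 -3.73 0 0;1 0.1 -1.02 -6.4 -3.73 0 0;1 0.2 -1.02 -6.4 -3.73 0 0;1 0.2 -1.02 -6.4 -3.73 0 0;1 0.2 -1.02 -6.4 -3.73 0 0"

```text
clock: 31.15
tcp_pos: [0.4538, -0.0201, 0.1505]
tool_rot: [0.549, 0.445, 0.55, -0.446]
ft_force: [-0.2, 0.8, 0.3]
width: 0.0852
```

```bash
python3 - <<'E'
from h import *
c=shot('wrist','w17'); plan([.4545,-.0195,.023],12);crop('w17',220,130,420,320,3,'w17a')
E
```

```text
t 31.2 pos [ 0.4542 -0.0203  0.1509] f [ 0.1 -0.5 -0.8] w 0.0853 shift [ 3.198  0.016 -0.017] turn [-0.018  0.002  0.016]
```

View pics/w17a.png

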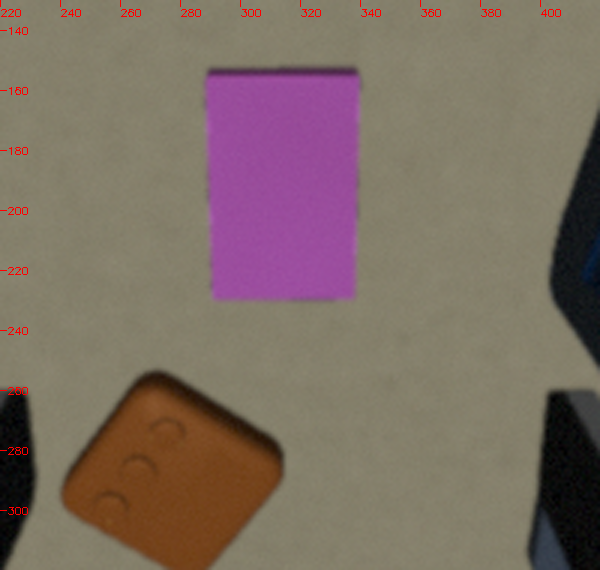

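```bash
python3 - <<'E'
from h import *
np.set_printoptions(precision=4,suppress=True)
c=load('w17')
q=[onz(c,x/3+220,y/3+130,.014) for x,y in [(207,75),(359,75),(355,299),(212,299)]];m=sum(q)/4
print(q,m)
for i in range(4):
    e=q[(i+1)%4]-q[i];print(np.degrees(np.arctan2(e[1],e[0])),np.linalg.norm(e))
plan([m[0],m[1],.0235],12.2)
E
```

```text
[array([0.424 , 0.0102, 0.014 ]), array([0.4679, 0.0195, 0.014 ]), array([ 0.4834, -0.051 ,  0.014 ]), array([ 0.4385, -0.0605,  0.014 ])] [ 0.4534 -0.0204  0.014 ]
11.952620114021618 0.04491629706726598
-77.5697852366211 0.07219386056818031
-168.0152531750724 0.04599862244709846
101.57136918629915 0.07221874349370881
t 31.2 pos [ 0.4542 -0.0203  0.1509] f [ 0.1 -0.5 -0.8] w 0.0853 shift [ 3.186 -0.014 -0.   ] turn [-0.058  0.002  0.016]
```

servo_tool --steps "1 0.3 -0.01 0 0 0 0;1 0.8 -0.01 0 0 0 0;1 1.4 -0.01 0 0 0 0;1 2 -0.01 0 0 0 0;1 2.5 -0.01 0 0 0 0;1 2.9 -0.01 0 0 0 0;1 3.15 -0.01 0 0 0 0;1 3.28 -0.01 0 0 0 0;1 3.33 -0.01 0 0 0 0;1 3.33 -0.01 0 0 0 0;1 3.33 -0.01 0 0 0 0"

```text
clock: 32.12
tcp_pos: [0.4546, -0.0207, 0.0185]
tool_rot: [0.549, 0.445, 0.549, -0.446]
ft_force: [0.6, -1.1, -0.5]
width: 0.0854
```

servo_tool --steps "0.7 0 0 0 0 0 0;0.5 0 0 0 0 0 0;0.3 0 0 0 0 0 0;0.1 0 0 0 0 0 0;-0.2 0 0 0 0 0 0;-0.6 0 0 0 0 0 0;-1 0 0 0 0 0 0;-1 0 0 0 0 0 0;-1 0 0 0 0 0 0;-1 0 0 0 0 0 0;-1 0 0 0 0 0 0" --grip_force 40

```text
clock: 33.03
tcp_pos: [0.455, -0.0208, 0.0192]
tool_rot: [0.55, 0.445, 0.549, -0.446]
ft_force: [0.6, -0.0, 5.4]
width: 0.0448
```

```bash
python3 - <<'E'
from h import *
c=shot('wrist','w18'); plan([.4537,-.3762,.12],-6.8)
E
```

```text
t 33.08 pos [ 0.455  -0.0208  0.0192] f [-1.2  0.   6.8] w 0.0448 shift [-2.511 -1.861  8.69 ] turn [ 3.739  0.013 -0.013]
```

View pics/w18.png

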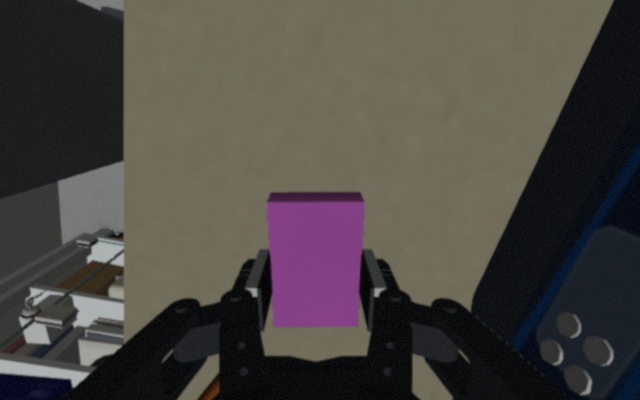

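servo_tool --steps "-1 -0.3 0 0 0 0 0;-1 -0.8 0 0 0 0 0;-1 -1.5 0 0 0 0 0;-1 -2.2 0 0.2 0 0 0;-1 -2.5 -0.1 0.6 0.2 0 0;-1 -2.5 -0.2 1.2 0.5 0 0;-1 -2.5 -0.4 1.9 0.9 0 0;-1 -2.5 -0.6 2.7 1.3 0 0;-1 -2.5 -0.8 3.5 1.7 0 0;-1 -2.5 -0.9 4.3 2.1 0 0;-1 -2.5 -1.1 5.1 2.5 0 0;-1 -2.5 -1.3 5.9 2.9 0 0;-1 -2.5 -1.5 6.7 3.3 0 0;-1 -2.5 -1.7 7.4 3.6 0 0;-1 -2.5 -1.8 8 3.74 0 0;-1 -2.5 -1.86 8.5 3.74 0 0;-1 -2.5 -1.86 8.69 3.74 0 0;-1 -2.5 -1.86 8.69 3.74 0 0;-1 -2.5 -1.86 8.69 3.74 0 0"

```text
clock: 34.67
tcp_pos: [0.4534, -0.3753, 0.1191]
tool_rot: [0.469, 0.529, 0.47, -0.529]
ft_force: [0.0, 0.4, -0.9]
width: 0.0451
```

```bash
python3 - <<'E'
from h import *
c=shot('wrist','w19'); plan([.4537,-.3762,.0302],-6.8)
print([proj(c,[x,y,.018]) for x,y in [(.4537,-.3762)]])
E
```

```text
t 34.72 pos [ 0.4533 -0.3746  0.119 ] f [-0.5  0.7 -0.5] w 0.0444 shift [2.221 0.015 0.04 ] turn [ 0.007 -0.009  0.001]
[(np.float64(314.1322311765608), np.float64(207.93471810467898))]
```

View pics/w19.png

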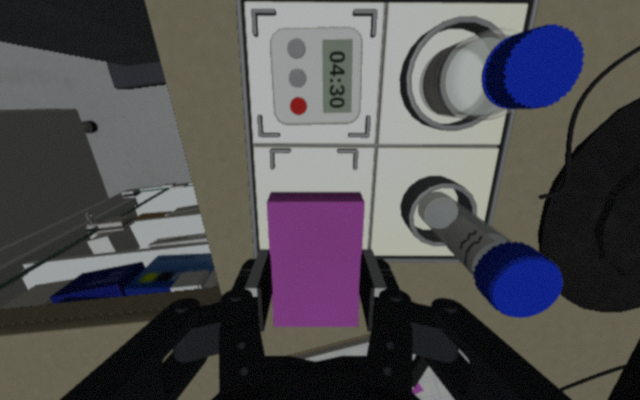

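servo_tool --steps "-1 0.3 0.01 0.04 0 0 0;-1 0.7 0.01 0.05 0 0 0;-1 1.1 0.01 0.05 0 0 0;-1 1.5 0.01 0.05 0 0 0;-1 1.8 0.01 0.05 0 0 0;-1 1.95 0.01 0.05 0 0 0;-1 2 0.01 0.05 0 0 0;-1 2 0.01 0.05 0 0 0;-1 2 0.01 0.05 0 0 0"

```text
clock: 35.47
tcp_pos: [0.4539, -0.3768, 0.0396]
tool_rot: [0.47, 0.529, 0.47, -0.528]
ft_force: [-0.1, 0.0, -0.1]
width: 0.0443
```

```bash
python3 - <<'E'
from h import *
c=shot('wrist','w20'); plan([.4537,-.3762,.0302],-6.8)
E
```

```text
t 35.52 pos [ 0.4541 -0.3771  0.0399] f [0.7 1.2 0. ] w 0.0449 shift [ 0.243 -0.014 -0.022] turn [ 0.009  0.004 -0.015]
```

View pics/w20.png

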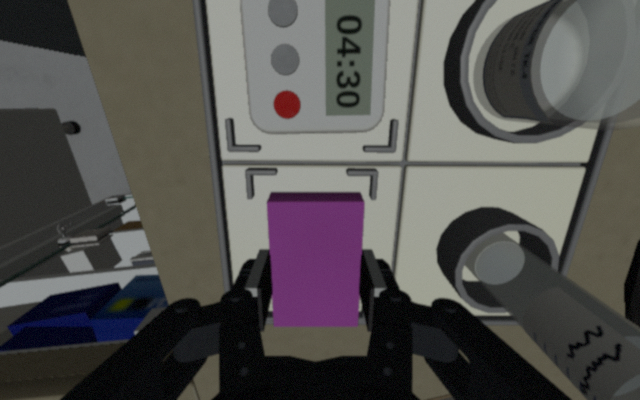

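servo_tool --steps "-1 0.06 0 -0.02 0 0 0;-1 0.12 0 -0.02 0 0 0;-1 0.17 0 -0.02 0 0 0;-1 0.21 0 -0.02 0 0 0;-1 0.23 0 -0.02 0 0 0;-1 0.24 0 -0.02 0 0 0;-1 0.24 0 -0.02 0 0 0"

```text
clock: 36.1
tcp_pos: [0.4541, -0.3763, 0.0302]
tool_rot: [0.47, 0.529, 0.469, -0.528]
ft_force: [-0.9, -0.4, -1.3]
width: 0.0448
```

servo_tool --steps "-1 0.02 0 0 0 0 0;-1 0.04 0 0 0 0 0;-1 0.04 0 0 0 0 0"

```text
clock: 36.35
tcp_pos: [0.4542, -0.3764, 0.0302]
tool_rot: [0.47, 0.529, 0.469, -0.528]
ft_force: [-2.4, 2.6, 10.3]
width: 0.045
```

servo_tool --steps "0.2 0 0 0 0 0 0;0.4 0 0 0 0 0 0;0.6 0 0 0 0 0 0;0.6 0 0 0 0 0 0;0.6 0 0 0 0 0 0;0.6 0 0 0 0 0 0;0.6 -0.2 0 0 0 0 0;0.6 -0.5 0 0 0 0 0;0.6 -1 0 0 0 0 0;0.6 -1.7 0 0 0 0 0;0.8 -2.5 0 0 0 0 0;1 -3.3 0 0 0 0 0;1 -4 0 0.2 0 0 0;1 -4.5 0 0.6 0 0 0;1 -4.7 0 1.2 0 0 0;1 -4.7 0 1.8 0 0 0;1 -4.7 0 2 0 0 0;1 -4.7 0 2 0 0 0;1 -4.7 0 2 0 0 0"

```text
clock: 37.93
tcp_pos: [0.4443, -0.4553, 0.2183]
tool_rot: [0.47, 0.529, 0.469, -0.528]
ft_force: [0.1, -0.8, 0.1]
width: 0.0853
```

```bash
python3 - <<'E'
from h import *
c=shot('wrist','w21');shot('side','d21');shot('scene','s21');o=ctrl.observe();print(o['clock'],o['tcp_pos'],o['ft_force'])
crop('d21',330,180,450,280,6,'d21a');crop('w21',220,20,420,200,3.2,'w21a')
E
```

```text
38.0833 [ 0.44447447 -0.45423407  0.21780463] [-1.18179207  0.14805672  0.03973893]
```

View pics/w21.png

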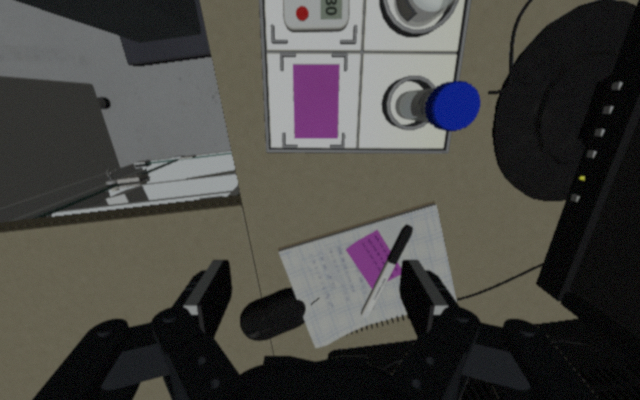

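View pics/d21a.png

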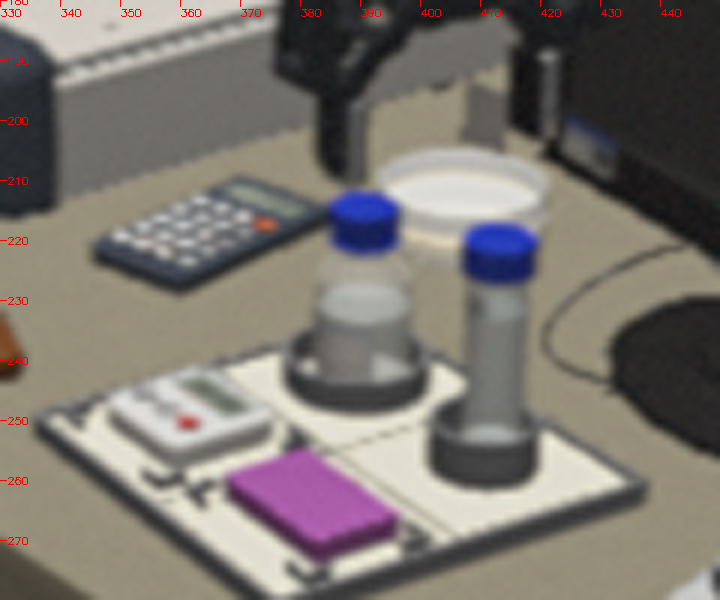

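View pics/s21.png

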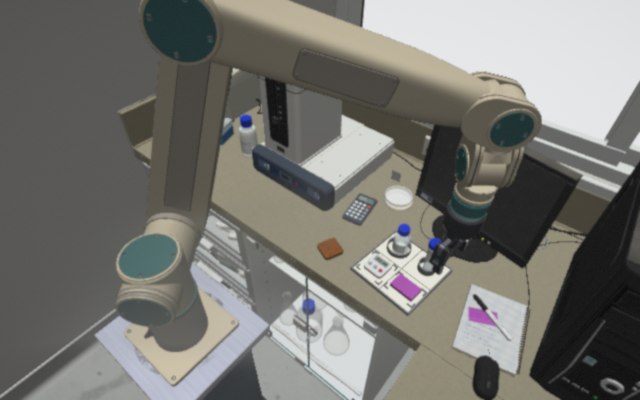

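All four parts are in their holders. The calculator, the large bottle and the brown decoy are where they were, and the gripper is clear of everything.

```bash
python3 - <<'E'
from h import *
print(ctrl.hand_in())
E
```

```text
the job is handed in; nothing more can be done
None
```

The kit is packed and handed in at about 38 s of the 134 s allowed. I placed the small bottle, the tube, the timer and the note pad in that order, and the bottle and tube were gripped upright and moved without tilting.

**Placing:** Each part was lowered until the wrist read about 10 N upward, then released. The tool height at that contact was 11 mm above the pick-up height for all four parts, which matches the seat height.

**Final pictures:** The side view shows the bottle and tube upright in their collars, and the timer (face up) and the pad flat between their posts. The large bottle, calculator and brown look-alike had not moved. The gripper was open, about 70 mm clear of the nearest part, with no contact force.

**Disagreements:**
- Heights triangulated with the scene or side camera mostly came out 2–12 mm low, worst at the wide collar's rim.
- The close wrist views, with the stated heights, agreed to about 2 mm, so I used those for the moves.
- The finger-width reading showed 0.5–2 mm less than the true size of the parts.

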